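# Tighten two drinks-dispenser taps and set out the cups by colour

## Task

Get the two drinks dispensers ready for filling. The winged plug of each tap sits loose and open in its tapered seat: first make both taps tight, turning each plug clockwise while pressing it in, until it is fully home with its wing straight across the pipe (closed) and stays so when let go. Only then lift the clean cups out of the basket and stand every one upright in the cup tray of its own colour, set down rather than dropped, and leave the cezve, its coaster and the sugar jar where they are.

Things in the scene. Friction and masses are not known exactly. Their poses are not given: they have to be found in the camera images.
- blue_tap (a point): centre of the tap barrel's rim (z = 140 mm) on the fixed glass drinks dispenser with blue band, lid knob and tap wing, left or right. The barrel is upright, 37 mm wide; the level pipe (115 mm up) runs along this point's x: to +x the tank, 152 mm wide, 277 mm high, its axis 150 mm away and its wall 80 mm; to -x, towards the robot, the spout, 48 mm long.
- blue_seat (a joint): depth of the blue tap's plug in its taper, m: 0 = 7 mm proud, loose; 0.007 = fully home, at its stop. Standing still it resists about 25 N up or down; while turned (either way) it slides almost freely, up to 10 mm per rad. An elastic push of 4 N (proud) to 10 N (home) drives it out: pressed (10 to 20 N) while turned it sinks and then holds; turned unpressed it backs out.
- blue_key (a joint): turn of the blue tap's plug, rad, growing clockwise seen from above: 0 = wing in line with the pipe (open), 1.571 = straight across it (closed); range -0.15 to 2.0, no stop at closed. Turning takes about 0.25 N m; let go, it springs back some 0.07 rad and 0.2 mm, then stays.
- blue_wing (a point): centre of the blue tap's wing, an upright flat bar 64 mm long (point x), 12 mm thick (point y), 30 mm high (point z) on an 11 mm stem: pinch it from above across its thickness. 184 mm above the table when proud, 177 mm when home; a 29 mm wide collar is 32 mm below it, the barrel rim 37 to 44 mm below.
- blue_tray_in (a point): centre of the inner floor (z = 5 mm) of the fixed blue cup tray in front of the blue dispenser's spout; axes along the tray's sides, inside 195 x 195 mm, walls 5 mm thick, rim 24 mm above the table. Room for four cups standing apart (spots at about 47 mm from the centre both ways).
- red_tap (a point): centre of the tap barrel's rim (z = 140 mm) on the fixed glass drinks dispenser with terracotta (orange-red) band, lid knob and tap wing, left or right. The barrel is upright, 37 mm wide; the level pipe (115 mm up) runs along this point's x: to +x the tank, 152 mm wide, 277 mm high, its axis 150 mm away and its wall 80 mm; to -x, towards the robot, the spout, 48 mm long.
- red_seat (a joint): depth of the terracotta (orange-red) tap's plug in its taper, m: 0 = 7 mm proud, loose; 0.007 = fully home, at its stop. Standing still it resists about 25 N up or down; while turned (either way) it slides almost freely, up to 10 mm per rad. An elastic push of 4 N (proud) to 10 N (home) drives it out: pressed (10 to 20 N) while turned it sinks and then holds; turned unpressed it backs out.
- red_key (a joint): turn of the terracotta (orange-red) tap's plug, rad, growing clockwise seen from above: 0 = wing in line with the pipe (open), 1.571 = straight across it (closed); range -0.15 to 2.0, no stop at closed. Turning takes about 0.25 N m; let go, it springs back some 0.07 rad and 0.2 mm, then stays.
- red_wing (a point): centre of the terracotta (orange-red) tap's wing, an upright flat bar 64 mm long (point x), 12 mm thick (point y), 30 mm high (point z) on an 11 mm stem: pinch it from above across its thickness. 184 mm above the table when proud, 177 mm when home; a 29 mm wide collar is 32 mm below it, the barrel rim 37 to 44 mm below.
- red_tray_in (a point): centre of the inner floor (z = 5 mm) of the fixed terracotta (orange-red) cup tray in front of the terracotta (orange-red) dispenser's spout; axes along the tray's sides, inside 195 x 195 mm, walls 5 mm thick, rim 24 mm above the table. Room for four cups standing apart (spots at about 47 mm from the centre both ways).
- basket: fixed wooden slatted basket that holds the cups, 315 mm (its x) by 215 mm (its y) outside, walls 7 mm thick, rim 45 mm high, inner floor at z = 7 mm; origin on the table under its centre.
- blue_cup1: loose blue handle-less porcelain cup, 72 mm high, 57 mm across at the rim and 49 mm at the foot, wall 4 mm, about 0.14 kg, standing upright in the basket among others; origin at the centre of its underside, z up. May be absent.
- red_cup1: loose terracotta (orange-red) handle-less porcelain cup, 72 mm high, 57 mm across at the rim and 49 mm at the foot, wall 4 mm, about 0.14 kg, standing upright in the basket among others; origin at the centre of its underside, z up. May be absent.
- blue_cup2: loose blue handle-less porcelain cup, 72 mm high, 57 mm across at the rim and 49 mm at the foot, wall 4 mm, about 0.14 kg, standing upright in the basket among others; origin at the centre of its underside, z up. May be absent.
- red_cup2: loose terracotta (orange-red) handle-less porcelain cup, 72 mm high, 57 mm across at the rim and 49 mm at the foot, wall 4 mm, about 0.14 kg, standing upright in the basket among others; origin at the centre of its underside, z up. May be absent.
- blue_cup3: loose blue handle-less porcelain cup, 72 mm high, 57 mm across at the rim and 49 mm at the foot, wall 4 mm, about 0.14 kg, standing upright in the basket among others; origin at the centre of its underside, z up. May be absent.
- red_cup3: loose terracotta (orange-red) handle-less porcelain cup, 72 mm high, 57 mm across at the rim and 49 mm at the foot, wall 4 mm, about 0.14 kg, standing upright in the basket among others; origin at the centre of its underside, z up. May be absent.
- coaster: black plastic coaster, 96 mm across, 6 mm thick, under the cezve; leave alone.
- cezve: small steel coffee pot, 74 mm wide, 68 mm high, with a long dark handle (its x), standing on the coaster; leave alone.
- sugar_jar: closed glass sugar jar with steel lid, 76 mm across, 105 mm high; leave alone.

How it is judged:
On the way:
1. both taps are tight: plugs home within 1.5 mm, wings across the pipe within 0.2 rad, and staying so with nothing holding them (value of joint each of blue_seat, red_seat above 0.0055 m and value of joint blue_key between 1.37 and 1.77 rad and contact force between the fingers and blue_key below 0.5 N and value of joint red_key between 1.37 and 1.77 rad and contact force between the fingers and red_key below 0.5 N), for 0.5 s.
At the end, for the whole second after the job is handed in: Both plugs are home (within 1.5 mm of the stop) with their wings across the pipe within 0.2 rad; every cup there is stands upright (within 0.12 rad) and still on the floor of the tray of its own colour (value of joint each of blue_seat, red_seat above 0.0055 m and value of joint blue_key between 1.37 and 1.77 rad and value of joint red_key between 1.37 and 1.77 rad and x of blue_cup1 in the frame of blue_tray_in between -0.088 and 0.088 m and y of blue_cup1 in the frame of blue_tray_in between -0.088 and 0.088 m and z of each of blue_cup1, blue_cup2, blue_cup3 in the frame of blue_tray_in below 0.008 m and angle between each of blue_cup1, red_cup1, blue_cup2, red_cup2, blue_cup3, red_cup3's own z axis and vertical below 0.12 rad and linear speed of each of blue_cup1, red_cup1, blue_cup2, red_cup2, blue_cup3, red_cup3 below 0.02 m/s and x of red_cup1 in the frame of red_tray_in between -0.088 and 0.088 m and y of red_cup1 in the frame of red_tray_in between -0.088 and 0.088 m and z of each of red_cup1, red_cup2, red_cup3 in the frame of red_tray_in below 0.008 m and x of blue_cup2 in the frame of blue_tray_in between -0.088 and 0.088 m and y of blue_cup2 in the frame of blue_tray_in between -0.088 and 0.088 m and x of red_cup2 in the frame of red_tray_in between -0.088 and 0.088 m and y of red_cup2 in the frame of red_tray_in between -0.088 and 0.088 m and x of blue_cup3 in the frame of blue_tray_in between -0.088 and 0.088 m and y of blue_cup3 in the frame of blue_tray_in between -0.088 and 0.088 m and x of red_cup3 in the frame of red_tray_in between -0.088 and 0.088 m and y of red_cup3 in the frame of red_tray_in between -0.088 and 0.088 m); the robot touches nothing.
It fails at once if a cup is stood in a tray before both taps are tight ((value of joint any of blue_seat, red_seat below 0.004 m or value of joint any of blue_key, red_key below 1.2 rad) and ((horizontal distance between blue_cup1 and blue_tray_in below 0.09 m and height (world z) of blue_cup1 below 0.02 m) or (horizontal distance between blue_cup1 and red_tray_in below 0.09 m and height (world z) of blue_cup1 below 0.02 m) or (horizontal distance between red_cup1 and blue_tray_in below 0.09 m and height (world z) of red_cup1 below 0.02 m) or (horizontal distance between red_cup1 and red_tray_in below 0.09 m and height (world z) of red_cup1 below 0.02 m) or (horizontal distance between blue_cup2 and blue_tray_in below 0.09 m and height (world z) of blue_cup2 below 0.02 m) or (horizontal distance between blue_cup2 and red_tray_in below 0.09 m and height (world z) of blue_cup2 below 0.02 m) or (horizontal distance between red_cup2 and blue_tray_in below 0.09 m and height (world z) of red_cup2 below 0.02 m) or (horizontal distance between red_cup2 and red_tray_in below 0.09 m and height (world z) of red_cup2 below 0.02 m) or (horizontal distance between blue_cup3 and blue_tray_in below 0.09 m and height (world z) of blue_cup3 below 0.02 m) or (horizontal distance between blue_cup3 and red_tray_in below 0.09 m and height (world z) of blue_cup3 below 0.02 m) or (horizontal distance between red_cup3 and blue_tray_in below 0.09 m and height (world z) of red_cup3 below 0.02 m) or (horizontal distance between red_cup3 and red_tray_in below 0.09 m and height (world z) of red_cup3 below 0.02 m))).
It fails at once if a cup is dropped into a tray: in the air over it, more than 30 mm up, with nothing holding it ((horizontal distance between blue_cup1 and blue_tray_in below 0.09 m and height (world z) of blue_cup1 above 0.035 m and contact force between blue_cup1 and anything else below 0.05 N) or (horizontal distance between blue_cup1 and red_tray_in below 0.09 m and height (world z) of blue_cup1 above 0.035 m and contact force between blue_cup1 and anything else below 0.05 N) or (horizontal distance between red_cup1 and blue_tray_in below 0.09 m and height (world z) of red_cup1 above 0.035 m and contact force between red_cup1 and anything else below 0.05 N) or (horizontal distance between red_cup1 and red_tray_in below 0.09 m and height (world z) of red_cup1 above 0.035 m and contact force between red_cup1 and anything else below 0.05 N) or (horizontal distance between blue_cup2 and blue_tray_in below 0.09 m and height (world z) of blue_cup2 above 0.035 m and contact force between blue_cup2 and anything else below 0.05 N) or (horizontal distance between blue_cup2 and red_tray_in below 0.09 m and height (world z) of blue_cup2 above 0.035 m and contact force between blue_cup2 and anything else below 0.05 N) or (horizontal distance between red_cup2 and blue_tray_in below 0.09 m and height (world z) of red_cup2 above 0.035 m and contact force between red_cup2 and anything else below 0.05 N) or (horizontal distance between red_cup2 and red_tray_in below 0.09 m and height (world z) of red_cup2 above 0.035 m and contact force between red_cup2 and anything else below 0.05 N) or (horizontal distance between blue_cup3 and blue_tray_in below 0.09 m and height (world z) of blue_cup3 above 0.035 m and contact force between blue_cup3 and anything else below 0.05 N) or (horizontal distance between blue_cup3 and red_tray_in below 0.09 m and height (world z) of blue_cup3 above 0.035 m and contact force between blue_cup3 and anything else below 0.05 N) or (horizontal distance between red_cup3 and blue_tray_in below 0.09 m and height (world z) of red_cup3 above 0.035 m and contact force between red_cup3 and anything else below 0.05 N) or (horizontal distance between red_cup3 and red_tray_in below 0.09 m and height (world z) of red_cup3 above 0.035 m and contact force between red_cup3 and anything else below 0.05 N)).
It fails at once if the cezve, coaster or sugar jar is pushed more than 25 mm or tipped (distance of any of coaster, cezve, sugar_jar from where it was at the start of the episode above 0.025 m or angle between any of coaster, cezve, sugar_jar's own z axis and vertical above 0.35 rad).
Of blue_cup1, red_cup1, blue_cup2, red_cup2, blue_cup3, red_cup3 only 4 to 6 are there at a start; the rules pass over those that are not, and their reading is None.
At some moment in a run one of blue_cup1, red_cup1, blue_cup2, red_cup2, blue_cup3, red_cup3 may be knocked a few centimetres aside while the robot is not near it.
It also fails if it takes over 210 s, if anything falls off the work surface, if the arm or the gripper's body presses on something with over 40 N, if the wrist force passes 120 N, or if a joint passes its speed limit or range.

## Robot

A 7-joint arm with a two-finger parallel gripper is mounted at the origin on the work surface. World frame = base frame: x ahead of the robot, y to its left, z up, the work surface at z = 0. Lengths are in m, angles in rad, forces in N, time in s.
With the tool pointing down it reaches from about 0.4 to 0.85 m from the base axis. Payload 10.4 kg.
Tool frame: the origin (TCP) lies between the finger pads; the fingertips stand 14 mm ahead of it and the grasp point (between the pads) lies 5 mm behind it; z points along the fingers, y is the direction in which the jaws open and shut (so a half turn about z gives the same grasp; the last joint's range is limited). The gripper opens to 87 mm and grips with 3 to 60 N. Pads are 19 mm wide; open, the fingers measure 117 mm over their backs; the gripper's body (75 mm by 190 mm) begins 51 mm behind the grasp point.
Start: joints at [-1.153, 0.332, -0.065, 1.46, 0.022, 1.35, -0.088], TCP at [0.267, 0.565, 0.237] pointing down, gripper open.
Joint ranges: [-2.6, 2.6], [-0.5, 2.12], [-1.47, 1.34], [0.16, 2.42], [-1.27, 4.41], [0.06, 2.06], [-2.6, 2.6]. Speed limits (rad/s): [2.22, 2.22, 2.79, 2.79, 3.14, 3.14, 3.14].

## Interface

Orientations are given as a unit quaternion [x, y, z, w].
In Python, from bench import readout, camera, calibration, order gives the robot as it stands.
- The arm moves only by the tool apply_moves, never from a script. Its argument "deltas" is a list of rows, each an object with "translation": the shift along the world's x, y, z in m, a list of three; "turn": the turn, a rotation vector about the world's x, y, z in rad, a list of three; "hand": the finger opening in m, from 0 to 0.087. A call has 1 to 5 rows; each row shifts and turns the pose as measured when the row begins; what a row does not reach is not made up. A row lasts 1/10 s, in which the tool goes at most 50 mm and 8.59 degrees, less where a joint would pass 70% of its speed; a pose out of reach is approached as far as the arm can. A call with a gripper value outside its range is refused whole. The fingers move at their own pace and stop on an object; "newtons" is the grip in N (left out, the last holds). Time passes only in rows, so rows that do not move let the fingers close. It gives the time, the measured TCP pose, the force and the opening at its end, in the units of the state.
- readout.read_state(): the state, without advancing time (a new reading comes with each control period).
- camera(name): name is "scene" or "top" or "wrist"; returns the picture (400x640x3 uint8, red, green, blue); there is no depth.
- calibration(name): a dict with "fx", "fy", "cx", "cy" (pixels), "D" ([k1, k2, p1, p2, k3] as OpenCV has them; the pictures are not rectified), "extrinsics" (4x4, takes a point from world to camera coordinates). Camera axes: x right, y down, z forward; pixel columns grow to the right and rows downward; lengths in m; the calibration is good to about 2 mm. A picture is of the moment at which its call begins: read the wrist's pose just before it. calibration takes no time and is no camera call; for the wrist camera it gives the pose at the moment of the call.
- order.close_job(): hands the job in, once; it reports no verdict.
The state is a dict: "time": time; "joint_positions": joint angles; "joint_vel": joint speeds; "joint_torque": joint torques, N m; "ee_pos": TCP position; "eef_rot": TCP orientation; "ft_force": force on the tool from outside, world axes, zero at the start; "torque": the same for the moment, N m; "width": finger opening in m.
Only numpy, scipy, OpenCV 4.12 (cv2) and the standard library are available. Lean on these libraries where they do the work, as an engineer would, in place of code of your own. Each camera call takes 0.05 s, during which the arm holds its last target. There are 200 camera calls.

## Working session

There is one attempt and no reset: what is moved stays moved. The work goes in short steps, Python scripts to look and compute and a tool call to move; the robot and the scene stay as the last step left them, time stands still between calls to the robot, and variables do not carry over. Pictures are saved under pics/ and viewed, about 12 in all and at most 16, crops included, and the job is handed in when it is done.

Besides the shell and the picture viewer there is one more tool, called after "Emit:" as name(argument=value, ...) on one line, values as JSON. apply_moves: Moves the arm, as the interface text tells. Its arguments: {"type":"object","properties":{"deltas":{"type":"array","items":{"type":"object","properties":{"translation":{"type":"array","items":{"type":"number"}},"turn":{"type":"array","items":{"type":"number"}},"hand":{"type":"number"}}}},"newtons":{"type":"number"}},"required":["deltas"]}

```bash
mkdir -p pics; ls
cat > h.py <<'E'
import numpy as np, cv2
from bench import readout, camera, calibration, order
def snap(n,f):
    c=calibration(n); im=camera(n); cv2.imwrite('pics/'+f+'.png',im[:,:,::-1]); return im,c
def ray(c,u,v):
    K=np.array([[c['fx'],0,c['cx']],[0,c['fy'],c['cy']],[0,0,1.]])
    p=cv2.undistortPoints(np.array([[[u,v]]],float),K,np.array(c['D'],float))[0,0]
    E=np.array(c['extrinsics']); R=E[:3,:3]; o=-R.T@E[:3,3]
    return o,R.T@np.array([p[0],p[1],1])
def atz(c,u,v,z):
    o,d=ray(c,u,v); return o+d*(z-o[2])/d[2]
def proj(c,P):
    K=np.array([[c['fx'],0,c['cx']],[0,c['fy'],c['cy']],[0,0,1.]]);E=np.array(c['extrinsics'])
    return cv2.projectPoints(np.array(P,float).reshape(-1,1,3),cv2.Rodrigues(E[:3,:3])[0],E[:3,3],K,np.array(c['D'],float))[0][:,0]
E
python3 - <<'E'
from h import *
a,c=snap('top','top0'); b,d=snap('scene','scene0')
for x in(c,d):
    o,r=ray(x,320,200); print(o,r,x['fx'])
s=readout.read_state(); print(s['time'],s['ee_pos'],s['eef_rot'],s['ft_force'],s['width'])
E
```

```text
pics
[ 0.54803649 -0.00157769  0.94517181] [ 0.06119955 -0.01469006 -0.99802192] 378.7704610087585
[1.31243291 0.11182931 0.702209  ] [-0.7567493  -0.16783649 -0.63196537] 399.50618572260794
0.1 [0.26654148 0.56495599 0.23585491] [ 2.18602858e-01  9.75813713e-01 -6.13977423e-04 -1.05241964e-04] [ 0.22225594 -0.16611287  0.33556875] 0.08681273672423558
```

View pics/top0.png

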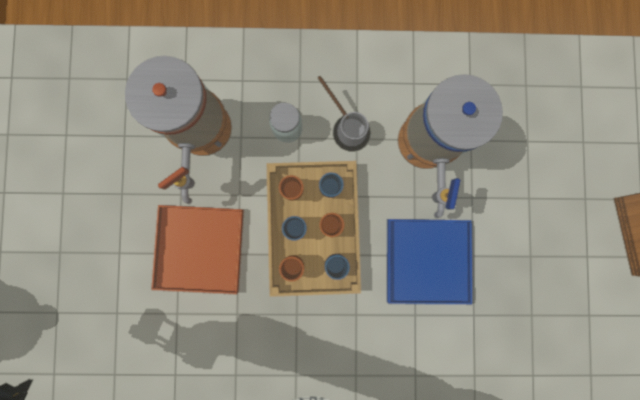

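View pics/scene0.png

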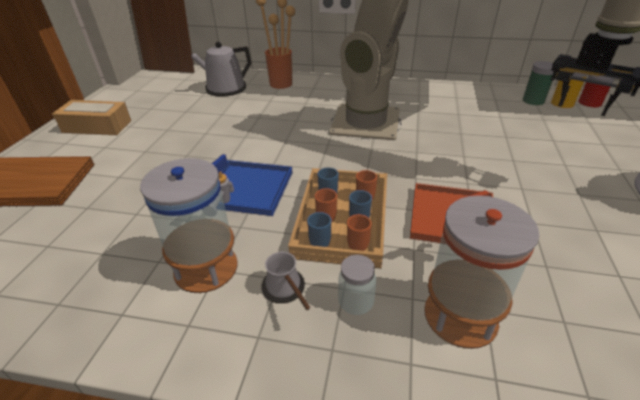

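Run:
```python
import cv2,numpy as np
im=cv2.imread('pics/top0.png')
f=lambda x,y,w,h,s:cv2.resize(im[y:y+h,x:x+w],None,fx=s,fy=s,interpolation=cv2.INTER_CUBIC)
a=f(140,130,66,100,6); b=f(410,130,66,100,6)
cv2.imwrite('pics/taps.png',np.hstack([a,b])[:600])
cv2.imwrite('pics/bask.png',f(262,155,100,146,4))
```

```text
(no output)
```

View pics/taps.png

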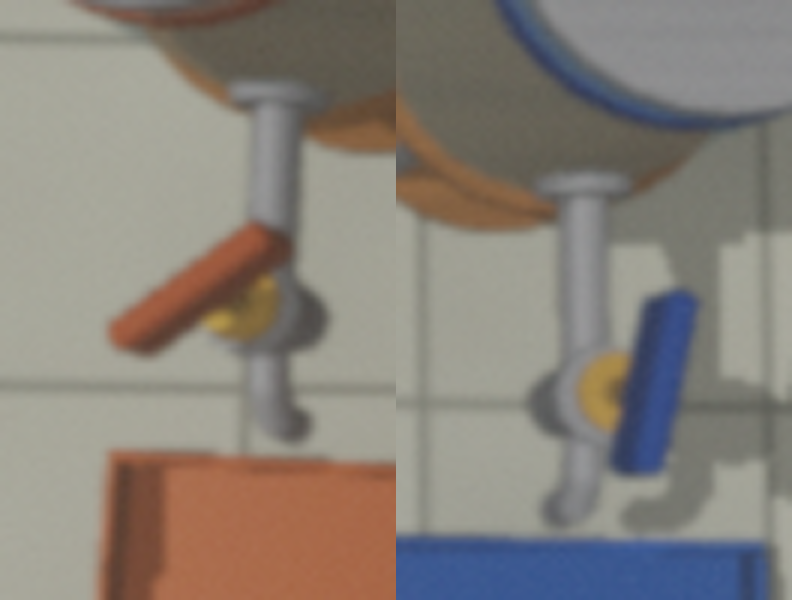

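View pics/bask.png

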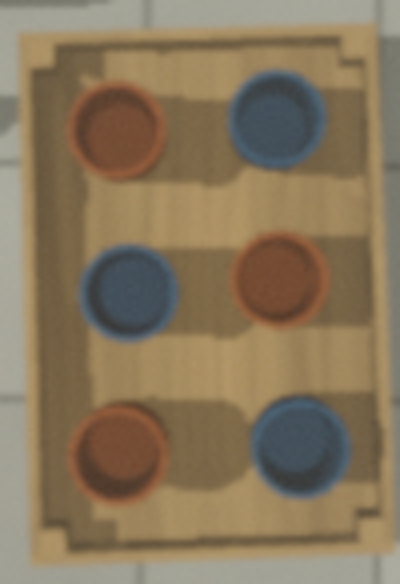

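Run:
```python
from h import *
c=calibration('top'); P=lambda u,v,z:atz(c,u,v,z)[:3].round(4)
for n,a,b in[('red',(140+118/6,130+332/6),(140+268/6,130+236/6)),('blue',(410+(640-396)/6,130+462/6),(410+(674-396)/6,130+300/6))]:
    p,q=P(*a,.198),P(*b,.198); print(n,p,q,(p+q)/2,np.arctan2(q[1]-p[1],q[0]-p[0]),np.linalg.norm(p-q))
for n,a,b in[('red',(140+278/6,130+100/6),(140+262/6,130+365/6)),('blue',(410+(584-396)/6,130+200/6),(410+(580-396)/6,130+480/6))]:
    p,q=P(*a,.125),P(*b,.125); print('pipe',n,p,q,np.arctan2(p[1]-q[1],p[0]-q[0]))
for n,u,v in[('r',118,131),('b',278,119),('b',129,292),('r',281,279),('r',119,453),('b',300,446)]:
    print('cup',n,P(262+u/4,155+v/4,.079))
for n,q in[('redtray',[(158,207),(243,209),(238,292),(153,289)]),('bluetray',[(387,219.5),(473,220),(473,303),(387,303)]),('bask',[(267,164),(356,161),(359,292),(270.5,295)])]:
    z=.045 if n=='bask' else .024
    pts=np.array([P(u,v,z) for u,v in q]); print(n,pts.mean(0),pts[:,:2].tolist())
print('jar',P(285,110,.105),'cezve',P(352,126,.068))
print(P(160,90,.3),P(470,109,.3))
```

```text
red [0.6193 0.3036 0.198 ] [0.6516 0.2556 0.198 ] [0.63545 0.2796  0.198  ] -0.9784792725491142 0.05785576894312268
blue [ 0.5828 -0.2726  0.198 ] [ 0.6369 -0.2846  0.198 ] [ 0.60985 -0.2786   0.198  ] -0.2182774798536178 0.055414889695820965
pipe red [0.7115 0.2787 0.125 ] [0.6149 0.2813 0.125 ] -0.02690861738276556
pipe blue [ 0.682  -0.2795  0.125 ] [ 0.5794 -0.277   0.125 ] -0.02436165112468425
cup r [0.6286 0.0513 0.079 ]
cup b [ 0.6366 -0.0404  0.079 ]
cup b [0.5366 0.0437 0.079 ]
cup r [ 0.5448 -0.0429  0.079 ]
cup r [0.4457 0.0481 0.079 ]
cup b [ 0.4504 -0.0544  0.079 ]
redtray [0.483175 0.2772   0.024   ] [[0.5832, 0.3768], [0.5806, 0.1714], [0.3818, 0.1789], [0.3871, 0.3817]]
bluetray [ 0.45885  -0.283975  0.024   ] [[0.5587, -0.1789], [0.5596, -0.3905], [0.359, -0.3877], [0.3581, -0.1788]]
bask [0.538175 0.000625 0.045   ] [[0.688, 0.1127], [0.698, -0.1003], [0.3875, -0.1087], [0.3792, 0.0988]]
jar [0.8019 0.067  0.105 ] cezve [ 0.7772 -0.0881  0.068 ]
[0.7752 0.2676 0.3   ] [ 0.7499 -0.2718  0.3   ]
```

Emit:
apply_moves(deltas=[{"translation": [0.037, -0.028, 0.02], "turn": [0, 0, 0.13], "hand": 0.08}, {"translation": [0.037, -0.028, 0.02], "turn": [0, 0, 0.13], "hand": 0.08}, {"translation": [0.037, -0.028, 0.02], "turn": [0, 0, 0.13], "hand": 0.08}, {"translation": [0.037, -0.028, 0], "turn": [0, 0, 0.13], "hand": 0.08}, {"translation": [0.037, -0.028, 0], "turn": [0, 0, 0.13], "hand": 0.08}])

```text
time: 0.6
ee_pos: [0.4468, 0.4249, 0.2945]
eef_rot: [-0.122, 0.992, -0.003, -0.001]
ft_force: [0.7, -0.1, -0.7]
width: 0.0798
```

Emit:
apply_moves(deltas=[{"translation": [0.037, -0.028, 0.0], "turn": [0, 0, 0.13], "hand": 0.08}, {"translation": [0.037, -0.028, 0.0], "turn": [0, 0, 0.13], "hand": 0.08}, {"translation": [0.037, -0.028, 0.0], "turn": [0, 0, 0.13], "hand": 0.08}, {"translation": [0.037, -0.028, 0], "turn": [0, 0, 0], "hand": 0.08}, {"translation": [0, 0, 0], "turn": [0, 0, 0], "hand": 0.08}])

```text
time: 1.1
ee_pos: [0.6046, 0.2998, 0.2926]
eef_rot: [-0.319, 0.948, -0.006, -0.002]
ft_force: [-0.5, -0.7, -0.2]
width: 0.0801
```

Run:
```python
from h import *
a,c=snap('wrist','w1'); 
print(proj(c,[[.635,.28,.199],[.635,.28,.14]]))
s=readout.read_state(); print(s['ee_pos'],s['eef_rot'],s['joint_positions'])
```

```text
[[278.26873979 214.74872471]
 [286.25249227 195.62168655]]
[0.60242705 0.30281895 0.29270484] [-0.32014679  0.94735479 -0.0045901  -0.00196465] [-5.52740276e-01  4.26598876e-01  2.21666875e-02  1.21833250e+00
 -9.95080862e-04  1.50248331e+00  1.69011100e+00]
```

View pics/w1.png

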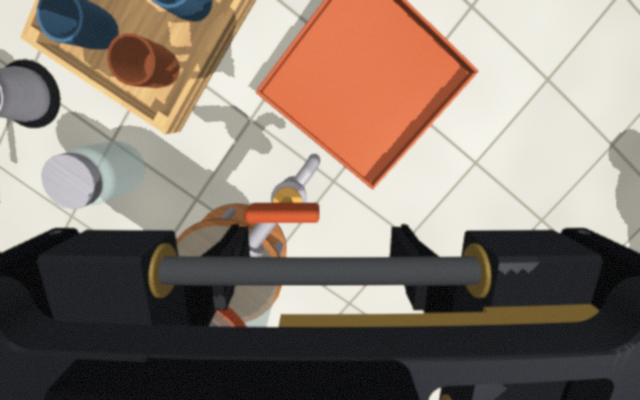

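Run:
```python
from h import *
c=calibration('wrist')
for v in(206,210,214):
    p,q=atz(c,247,v+.5,.199),atz(c,319,v-.5,.199); print(v,(p+q)/2,np.degrees(np.arctan2(*(p-q)[1::-1])),np.linalg.norm(p-q))
print(atz(c,287,195,.155), ray(c,320,200))
im=cv2.imread('pics/w1.png')[185:235,230:335]; 
for v in range(12,45,2): print(v+185, im[v,50], im[v,30])
```

```text
206 [0.62420905 0.28197213 0.199     ] -51.66180259595141 0.059205751786282616
210 [0.62701628 0.28397845 0.199     ] -51.643922742456105 0.05942096313586312
214 [0.62984445 0.28599911 0.199     ] -51.62587684505512 0.05963877486395301
[0.62728526 0.28253299 0.155     ] (array([0.5443303 , 0.26070841, 0.4417267 ]), array([ 0.22654587,  0.16720267, -0.95975062]))
197 [ 63 128 167] [221 231 233]
199 [ 65 129 168] [221 231 233]
201 [ 56 115 155] [201 217 222]
203 [ 36  63 120] [ 86 101 138]
205 [ 31  50 114] [ 27  49 113]
207 [ 27  51 116] [ 31  54 118]
209 [ 33  56 125] [ 36  59 127]
211 [ 42  72 162] [ 43  72 161]
213 [ 51  88 194] [ 53  88 194]
215 [ 59  98 216] [ 57  97 216]
217 [ 60 100 221] [ 59  99 220]
219 [ 55  97 218] [ 55  95 217]
221 [ 69 103 212] [ 61  95 208]
223 [177 196 224] [126 131 175]
225 [204 220 224] [165 159 162]
227 [154 175 188] [181 174 176]
229 [ 98 127 166] [191 186 189]
```

Run:
```python
from h import *
c=calibration('wrist')
im=cv2.imread('pics/w1.png').astype(int)
m=((im[:,:,2]-im[:,:,0]>90)&(im[:,:,2]>140)).astype(np.uint8); m[:200]=0;m[235:]=0;m[:,:235]=0;m[:,335:]=0
print([ (v,np.where(m[v])[0][[0,-1]]) for v in range(205,226) if m[v].any()])
n,l,st,ce=cv2.connectedComponentsWithStats(m); i=1+st[1:,4].argmax(); r=cv2.minAreaRect(np.argwhere(l==i)[:,::-1].astype(np.float32)); print(r)
(u,v)=r[0]; print(atz(c,u,v,.199))
# same for top image
c=calibration('top'); im=cv2.imread('pics/top0.png')
hsv=cv2.cvtColor(im,cv2.COLOR_BGR2HSV)
for y in range(168,190): print(y,[tuple(int(k) for k in im[y,x]) for x in (168,175)])
```

```text
[(210, array([249, 311])), (211, array([247, 317])), (212, array([245, 317])), (213, array([245, 318])), (214, array([245, 318])), (215, array([245, 318])), (216, array([245, 318])), (217, array([245, 318])), (218, array([245, 318])), (219, array([245, 318])), (220, array([245, 317])), (221, array([245, 316])), (222, array([247, 314])), (223, array([248, 255]))]
((281.5, 216.5), (13.0, 73.0), 90.0)
[0.63230729 0.28635493 0.199     ]
168 [(153, 165, 165), (152, 164, 165)]
169 [(153, 165, 166), (147, 159, 162)]
170 [(152, 165, 164), (133, 147, 157)]
171 [(154, 166, 166), (102, 120, 152)]
172 [(152, 165, 166), (74, 99, 154)]
173 [(152, 165, 165), (63, 92, 157)]
174 [(147, 161, 163), (64, 89, 156)]
175 [(133, 146, 156), (63, 89, 152)]
176 [(104, 122, 154), (59, 81, 140)]
177 [(76, 100, 155), (54, 73, 123)]
178 [(66, 92, 159), (50, 65, 104)]
179 [(62, 91, 157), (51, 62, 94)]
180 [(61, 87, 152), (50, 66, 93)]
181 [(59, 81, 141), (56, 79, 107)]
182 [(57, 76, 126), (64, 113, 141)]
183 [(53, 67, 107), (78, 143, 170)]
184 [(52, 64, 97), (92, 147, 169)]
185 [(55, 67, 94), (116, 138, 151)]
186 [(72, 82, 104), (138, 146, 148)]
187 [(102, 116, 126), (145, 154, 155)]
188 [(135, 147, 151), (149, 161, 163)]
189 [(151, 162, 163), (152, 165, 165)]
```

Emit:
apply_moves(deltas=[{"translation": [0.034, -0.019, -0.015], "turn": [0, 0, 0], "hand": 0.08}, {"translation": [0, 0, -0.04], "turn": [0, 0, 0], "hand": 0.08}, {"translation": [0, 0, 0], "turn": [0, 0, 0], "hand": 0.08}])

```text
time: 1.45
ee_pos: [0.6356, 0.2863, 0.236]
eef_rot: [-0.322, 0.947, -0.003, -0.002]
ft_force: [-1.0, 0.8, -0.4]
width: 0.0801
```

Run:
```python
from h import *
s=readout.read_state(); print(s['ee_pos'],s['eef_rot'])
a,c=snap('wrist','w2')
e=np.array(s['ee_pos']); print(proj(c,[e+[0,0,-.014],[*e[:2],.199]]))
im=a.astype(int)
m=((im[:,:,0]-im[:,:,2]>90)&(im[:,:,0]>140)).astype(np.uint8);m[:180]=0
n,l,st,ce=cv2.connectedComponentsWithStats(m)
for i in range(1,n):
    if st[i,4]>150:
        r=cv2.minAreaRect(np.argwhere(l==i)[:,::-1].astype(np.float32)); print(r,atz(c,*r[0],.199))
```

```text
[0.63556642 0.28628434 0.23603046] [-0.32165866  0.94684724 -0.00324564 -0.00234276]
[[318.14371719 240.35890934]
 [318.4264351  225.7012862 ]]
((315.0, 194.0), (18.0, 34.0), 90.0) [0.62021419 0.27182809 0.199     ]
((313.5, 221.0), (16.0, 95.0), 90.0) [0.63494798 0.28186189 0.199     ]
```

View pics/w2.png

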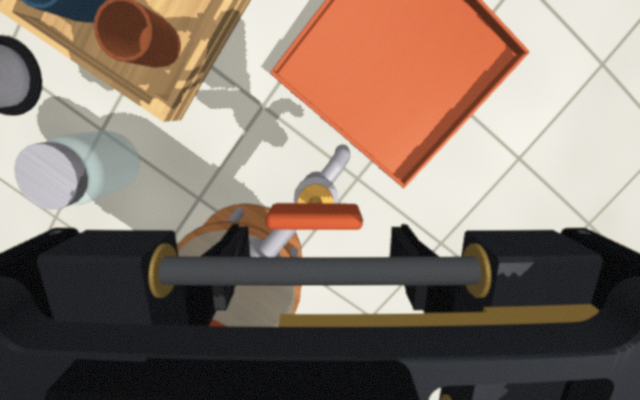

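Emit:
apply_moves(deltas=[{"translation": [0, -0.0045, -0.02], "turn": [0, 0, 0], "hand": 0.08}, {"translation": [0, 0, -0.018], "turn": [0, 0, 0], "hand": 0.08}, {"translation": [0, 0, -0.014], "turn": [0, 0, 0], "hand": 0.08}, {"translation": [0, 0, 0], "turn": [0, 0, 0], "hand": 0.05}, {"translation": [0, 0, 0], "turn": [0, 0, 0], "hand": 0.05}], newtons=50)

```text
time: 2.0
ee_pos: [0.6372, 0.2872, 0.1976]
eef_rot: [-0.324, 0.946, -0.002, 0.006]
ft_force: [-0.1, -0.8, 0.6]
width: 0.071
```

Emit:
apply_moves(deltas=[{"translation": [0, 0, 0], "turn": [0, 0, 0], "hand": 0.05}, {"translation": [0, 0, 0], "turn": [0, 0, 0], "hand": 0.05}, {"translation": [0, 0, 0], "turn": [0, 0, 0], "hand": 0.05}])

```text
time: 2.3
ee_pos: [0.6386, 0.2851, 0.1985]
eef_rot: [-0.323, 0.946, -0.003, 0.006]
ft_force: [3.4, -0.2, -7.5]
width: 0.0635
```

Emit:
apply_moves(deltas=[{"translation": [0, 0, 0], "turn": [0, 0, 0], "hand": 0.08}, {"translation": [-0.002, -0.003, 0], "turn": [0, 0, 0], "hand": 0.08}, {"translation": [-0.002, -0.002, -0.01], "turn": [0, 0, 0], "hand": 0.08}, {"translation": [0, 0, -0.008], "turn": [0, 0, 0], "hand": 0.08}, {"translation": [0, 0, 0], "turn": [0, 0, 0], "hand": 0.08}])

```text
time: 2.8
ee_pos: [0.6347, 0.2809, 0.1823]
eef_rot: [-0.323, 0.946, -0.003, 0.008]
ft_force: [-0.5, 0.2, -0.9]
width: 0.0794
```

Emit:
apply_moves(deltas=[{"translation": [0, 0, 0], "turn": [0, 0, 0], "hand": 0.05}, {"translation": [0, 0, 0], "turn": [0, 0, 0], "hand": 0.05}, {"translation": [0, 0, 0], "turn": [0, 0, 0], "hand": 0.05}, {"translation": [0, 0, 0], "turn": [0, 0, 0], "hand": 0.05}, {"translation": [0, 0, -0.002], "turn": [0, 0, 0], "hand": 0.05}])

```text
time: 3.3
ee_pos: [0.6348, 0.2812, 0.182]
eef_rot: [-0.323, 0.946, -0.003, 0.009]
ft_force: [-7.1, -3.6, 17.9]
width: 0.0638
```

Emit:
apply_moves(deltas=[{"translation": [0, 0, -0.003], "turn": [0, 0, -0.1], "hand": 0.05}, {"translation": [0, 0, -0.003], "turn": [0, 0, -0.1], "hand": 0.05}])

```text
time: 3.5
ee_pos: [0.6348, 0.2816, 0.181]
eef_rot: [-0.225, 0.974, -0.003, 0.01]
ft_force: [-7.8, -4.3, 10.9]
width: 0.0633
```

Emit:
apply_moves(deltas=[{"translation": [0, 0, -0.004], "turn": [0, 0, -0.1], "hand": 0.05}, {"translation": [0, 0, -0.004], "turn": [0, 0, -0.1], "hand": 0.05}, {"translation": [0, 0, -0.004], "turn": [0, 0, -0.1], "hand": 0.05}])

```text
time: 3.8
ee_pos: [0.6347, 0.2821, 0.1776]
eef_rot: [-0.071, 0.997, -0.003, 0.011]
ft_force: [-9.9, -4.2, 21.8]
width: 0.0632
```

Emit:
apply_moves(deltas=[{"translation": [0, 0, -0.004], "turn": [0, 0, -0.1], "hand": 0.05}, {"translation": [0, 0, -0.004], "turn": [0, 0, -0.1], "hand": 0.05}, {"translation": [0, 0, -0.004], "turn": [0, 0, -0.1], "hand": 0.05}])

```text
time: 4.1
ee_pos: [0.6347, 0.2826, 0.1775]
eef_rot: [0.084, 0.996, -0.003, 0.013]
ft_force: [-12.4, -4.7, 23.2]
width: 0.0634
```

Emit:
apply_moves(deltas=[{"translation": [0, 0, -0.004], "turn": [0, 0, 0.1], "hand": 0.05}, {"translation": [0, 0, 0], "turn": [0, 0, 0], "hand": 0.05}])

```text
time: 4.3
ee_pos: [0.634, 0.2823, 0.178]
eef_rot: [0.035, 0.999, -0.002, 0.013]
ft_force: [3.4, 0.6, -15.0]
width: 0.0633
```

Run:
```python
from h import *
s=readout.read_state(); print(s['ee_pos'],s['eef_rot'],s['ft_force'],s['torque'])
a,c=snap('wrist','w3');b,_=snap('top','t3')
A=cv2.resize(a[170:290,180:460],None,fx=2,fy=2); B=cv2.resize(b[100:220,110:250],None,fx=4,fy=4,interpolation=cv2.INTER_CUBIC)
cv2.imwrite('pics/v3.png',np.vstack([A[:,:,::-1],cv2.resize(B,(560,480))[60:400,:,::-1]]))
```

```text
[0.63403174 0.28232828 0.17801529] [ 0.03532221  0.99928399 -0.00187652  0.0134289 ] [  3.38073859   0.64047325 -14.9836881 ] [ 0.64711215 -0.56297601 -0.06278448]
```

View pics/v3.png

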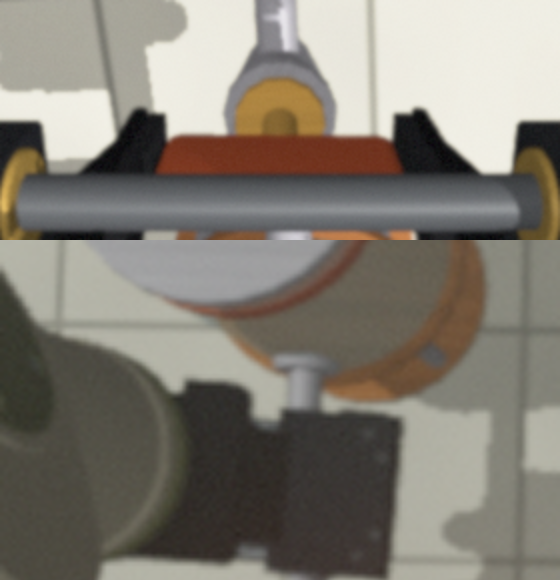

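Emit:
apply_moves(deltas=[{"translation": [0, 0, -0.004], "turn": [0, 0, 0.1], "hand": 0.05}, {"translation": [0, 0, -0.004], "turn": [0, 0, 0.1], "hand": 0.05}, {"translation": [0, 0, -0.004], "turn": [0, 0, -0.1], "hand": 0.05}, {"translation": [0, 0, -0.004], "turn": [0, 0, -0.1], "hand": 0.05}])

```text
time: 4.8
ee_pos: [0.6349, 0.2823, 0.1773]
eef_rot: [0.037, 0.999, 0.0, 0.017]
ft_force: [-13.2, -4.2, 24.9]
width: 0.0635
```

Emit:
apply_moves(deltas=[{"translation": [0, 0, -0.003], "turn": [0, 0, -0.02], "hand": 0.05}, {"translation": [0, 0, -0.002], "turn": [0, 0, 0], "hand": 0.08}, {"translation": [0, 0, 0], "turn": [0, 0, 0], "hand": 0.08}, {"translation": [0, 0, 0], "turn": [0, 0, 0], "hand": 0.08}])

```text
time: 5.2
ee_pos: [0.6356, 0.2827, 0.1767]
eef_rot: [0.05, 0.999, 0.001, 0.018]
ft_force: [-0.2, -0.0, -0.7]
width: 0.077
```

Emit:
apply_moves(deltas=[{"translation": [0, 0, 0.03], "turn": [0, 0, 0], "hand": 0.08}, {"translation": [0, 0, 0.03], "turn": [0, 0, 0], "hand": 0.04}, {"translation": [0, 0, 0], "turn": [0, 0, 0], "hand": 0.0}, {"translation": [0, 0, 0], "turn": [0, 0, 0], "hand": 0.0}, {"translation": [0, 0, 0], "turn": [0, 0, 0], "hand": 0.0}])

```text
time: 5.7
ee_pos: [0.6351, 0.2826, 0.2348]
eef_rot: [0.05, 0.999, -0.0, 0.017]
ft_force: [-0.2, 0.7, 0.9]
width: 0.0555
```

Run:
```python
from h import *
s=readout.read_state(); print(s['time'],s['ee_pos'],s['eef_rot'],s['ft_force'],s['width'])
a,c=snap('wrist','w4')
im=a.astype(int)
m=((im[:,:,0]-im[:,:,2]>60)&(im[:,:,0]>90)).astype(np.uint8)
n,l,st,ce=cv2.connectedComponentsWithStats(m)
for i in range(1,n):
    if st[i,4]>150:
        r=cv2.minAreaRect(np.argwhere(l==i)[:,::-1].astype(np.float32)); print(r,st[i],atz(c,*r[0],.192))
```

```text
5.7 [0.63511644 0.28264987 0.23484537] [ 4.97258036e-02  9.98624601e-01 -7.62268061e-06  1.66207965e-02] [-0.17845875  0.7342728   0.94676356] 0.05548983991464636
((79.52558898925781, 117.74569702148438), (268.12530517578125, 173.25311279296875), 75.31121063232422) [    0     0   195   243 25749] [0.55347509 0.14479159 0.192     ]
((300.5, 64.5), (129.0, 199.0), 90.0) [  201     0   200   130 23629] [0.53887932 0.28263147 0.192     ]
((320.7449951171875, 219.3104248046875), (97.39055633544922, 72.68409729003906), 0.9240452647209167) [ 272  183   98   74 4149] [0.63402878 0.28481996 0.192     ]
((201.0675048828125, 269.8296813964844), (15.764853477478027, 51.94602584838867), 12.87500286102295) [194 245  20  52 480] [0.6636125  0.19804506 0.192     ]
((439.5594482421875, 270.8669738769531), (50.16999435424805, 9.295565605163574), 87.51044464111328) [434 246  11  51 264] [0.68118747 0.36374333 0.192     ]
((394.91448974609375, 317.56707763671875), (15.126860618591309, 332.0302429199219), 88.75463104248047) [ 229  307  333   19 3799] [0.71740658 0.33165012 0.192     ]
```

Emit:
apply_moves(deltas=[{"translation": [0, 0, -0.005], "turn": [0, 0, 0], "hand": 0.0}, {"translation": [0, 0, -0.005], "turn": [0, 0, 0], "hand": 0.0}, {"translation": [0, 0, -0.005], "turn": [0, 0, 0], "hand": 0.0}, {"translation": [0, 0, -0.005], "turn": [0, 0, 0], "hand": 0.0}, {"translation": [0, 0, 0], "turn": [0, 0, 0], "hand": 0.0}], newtons=10)

```text
time: 6.25
ee_pos: [0.6337, 0.2821, 0.2089]
eef_rot: [0.05, 0.999, -0.002, 0.014]
ft_force: [0.2, -0.1, -0.6]
width: 0.0116
```

Emit:
apply_moves(deltas=[{"translation": [0, 0, -0.003], "turn": [0, 0, 0], "hand": 0.0}, {"translation": [0, 0, -0.003], "turn": [0, 0, 0], "hand": 0.0}])

```text
time: 6.45
ee_pos: [0.6348, 0.2835, 0.2062]
eef_rot: [0.049, 0.999, 0.0, 0.016]
ft_force: [-6.7, 1.0, 26.5]
width: 0.0024
```

Emit:
apply_moves(deltas=[{"translation": [0, 0, 0.04], "turn": [0, 0, 0], "hand": 0.0}, {"translation": [-0.005, -0.02, 0.045], "turn": [0, 0, 0.03], "hand": 0.0}, {"translation": [-0.006, -0.048, 0.015], "turn": [0, 0, 0.03], "hand": 0.0}, {"translation": [-0.006, -0.048, 0], "turn": [0, 0, 0.03], "hand": 0.0}, {"translation": [-0.006, -0.048, 0], "turn": [0, 0, 0.03], "hand": 0.0}])

```text
time: 6.95
ee_pos: [0.6089, 0.1246, 0.3093]
eef_rot: [-0.02, 1.0, 0.003, 0.017]
ft_force: [0.3, 0.7, 0.4]
width: 0.0008
```

Emit:
apply_moves(deltas=[{"translation": [-0.006, -0.048, 0], "turn": [0, 0, 0], "hand": 0.0}, {"translation": [-0.006, -0.048, 0], "turn": [0, 0, 0], "hand": 0.0}, {"translation": [-0.006, -0.048, 0], "turn": [0, 0, 0], "hand": 0.0}, {"translation": [-0.006, -0.048, 0], "turn": [0, 0, 0], "hand": 0.0}, {"translation": [-0.006, -0.048, 0], "turn": [0, 0, 0], "hand": 0.0}])

```text
time: 7.45
ee_pos: [0.5767, -0.1237, 0.3118]
eef_rot: [-0.021, 1.0, 0.004, 0.02]
ft_force: [0.1, -1.4, 0.3]
width: 0.0006
```

Emit:
apply_moves(deltas=[{"translation": [-0.006, -0.048, 0], "turn": [0, 0, 0], "hand": 0.0}, {"translation": [-0.006, -0.048, 0], "turn": [0, 0, 0], "hand": 0.0}, {"translation": [-0.006, -0.03, 0], "turn": [0, 0, 0], "hand": 0.0}, {"translation": [0, 0, 0], "turn": [0, 0, 0], "hand": 0.0}])

```text
time: 7.85
ee_pos: [0.5541, -0.2627, 0.3133]
eef_rot: [-0.015, 1.0, 0.002, 0.021]
ft_force: [-0.2, -0.1, -0.2]
width: 0.0004
```

Run:
```python
from h import *
s=readout.read_state(); print(s['time'],s['ee_pos'],s['eef_rot'],s['joint_positions'])
a,c=snap('wrist','w5'); snap('top','t5')
im=a.astype(int)
m=((im[:,:,2]-im[:,:,0]>50)&(im[:,:,2]>80)).astype(np.uint8)
n,l,st,ce=cv2.connectedComponentsWithStats(m)
for i in range(1,n):
    if st[i,4]>150:
        r=cv2.minAreaRect(np.argwhere(l==i)[:,::-1].astype(np.float32)); print(r,st[i],atz(c,*r[0],.199))
```

```text
7.85 [ 0.55410163 -0.26271349  0.31328601] [-0.01531637  0.99966038  0.00152013  0.02102918] [ 0.02240441  0.25765253  0.44432728  1.42704174 -0.13244617  1.44561195
  2.06752682]
((305.5, 79.0), (158.0, 163.0), 90.0) [  224     0   164   159 24070] [ 0.46407562 -0.27505226  0.199     ]
((497.5, 78.0), (46.0, 45.0), 90.0) [475  55  46  47 600] [ 0.45704459 -0.12133579  0.199     ]
((558.0, 154.5), (41.0, 40.0), 90.0) [538 134  41  42 401] [ 0.51668748 -0.05413436  0.199     ]
((301.9705810546875, 218.61764526367188), (11.399173736572266, 25.951313018798828), 14.03624439239502) [294 206  15  25 263] [ 0.58293307 -0.27614137  0.199     ]
((480.25, 225.75001525878906), (35.35533905029297, 40.305084228515625), 45.0) [461 207  40  38 352] [ 0.58552421 -0.1116718   0.199     ]
```

View pics/w5.png

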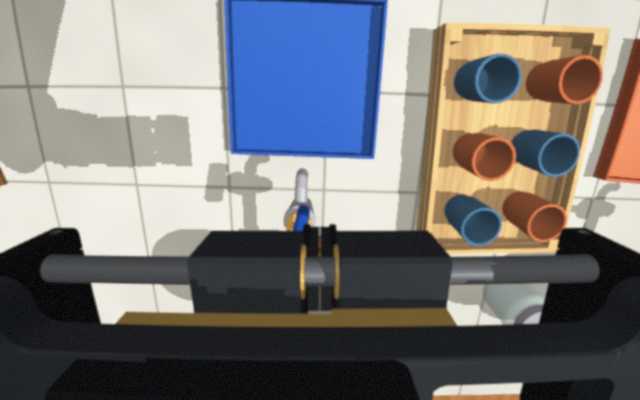

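Emit:
apply_moves(deltas=[{"translation": [0.015, -0.03, 0], "turn": [0, 0.04, 0], "hand": 0.0}, {"translation": [0.008, -0.022, -0.02], "turn": [0, 0, 0], "hand": 0.0}, {"translation": [0, 0, 0], "turn": [0, 0, 0], "hand": 0.0}])

```text
time: 8.25
ee_pos: [0.5815, -0.3044, 0.2918]
eef_rot: [-0.022, 1.0, 0.005, 0.001]
ft_force: [-1.4, 0.2, -0.3]
width: 0.0
```

Emit:
apply_moves(deltas=[{"translation": [-0.004, -0.006, -0.03], "turn": [0, 0, 0], "hand": 0.0}, {"translation": [0, 0, -0.035], "turn": [0, 0, 0], "hand": 0.0}, {"translation": [0, 0, -0.035], "turn": [0, 0, 0], "hand": 0.0}, {"translation": [0, 0, 0], "turn": [0, 0, 0], "hand": 0.0}])

```text
time: 8.65
ee_pos: [0.5819, -0.3014, 0.1913]
eef_rot: [-0.028, 1.0, 0.007, 0.003]
ft_force: [-0.5, 0.7, -0.3]
width: 0.0002
```

Run:
```python
from h import *
s=readout.read_state(); print(s['ee_pos'],s['ft_force'])
a,c=snap('wrist','w6')
im=a.astype(int)
m=((im[:,:,2]-im[:,:,0]>50)&(im[:,:,2]>80)).astype(np.uint8);m[:170]=0
ys=np.argwhere(m); print([(v,np.where(m[v])[0][[0,-1]]) for v in range(170,270,5) if m[v].any()])
n,l,st,ce=cv2.connectedComponentsWithStats(m)
for i in range(1,n):
    if st[i,4]>100:
        r=cv2.minAreaRect(np.argwhere(l==i)[:,::-1].astype(np.float32)); print(r,st[i],atz(c,*r[0],.199))
t=np.array([.6095,-.2795])
for k in np.arange(.2,1.35,.1):
    h=9.5*np.sin(k)+15*np.cos(k); r=25+9.5*np.cos(k)-15*np.sin(k)
    print(round(k,1),(t+1e-3*(r*np.array([-np.cos(k),np.sin(k)])-(6+h)*np.array([np.sin(k),np.cos(k)]))).round(4))
```

```text
[ 0.58189339 -0.30144829  0.19127347] [-0.54577351  0.74049837 -0.26003642]
[]
0.2 [ 0.5743 -0.2954]
0.3 [ 0.5743 -0.2928]
0.4 [ 0.5746 -0.2903]
0.5 [ 0.5752 -0.2878]
0.6 [ 0.576  -0.2853]
0.7 [ 0.577 -0.283]
0.8 [ 0.5783 -0.2807]
0.9 [ 0.5798 -0.2786]
1.0 [ 0.5814 -0.2767]
1.1 [ 0.5833 -0.2749]
1.2 [ 0.5853 -0.2734]
1.3 [ 0.5875 -0.272 ]
```

Emit:
apply_moves(deltas=[{"translation": [-0.008, 0, -0.004], "turn": [0, 0, 0], "hand": 0.0}, {"translation": [0, 0.006, 0], "turn": [0, 0, 0], "hand": 0.0}, {"translation": [0.001, 0.005, 0], "turn": [0, 0, 0], "hand": 0.0}])

```text
time: 9.0
ee_pos: [0.5776, -0.2909, 0.1962]
eef_rot: [-0.028, 1.0, 0.004, 0.008]
ft_force: [-0.8, -9.6, -5.7]
width: 0.0004
```

Emit:
apply_moves(deltas=[{"translation": [0.0, 0.005, 0], "turn": [0, 0, 0], "hand": 0.0}, {"translation": [0.001, 0.005, 0], "turn": [0, 0, 0], "hand": 0.0}, {"translation": [0.002, 0.004, 0], "turn": [0, 0, 0], "hand": 0.0}])

```text
time: 9.3
ee_pos: [0.5774, -0.2859, 0.1988]
eef_rot: [-0.024, 1.0, -0.003, 0.008]
ft_force: [-4.2, -11.7, -8.6]
width: 0.0006
```

Emit:
apply_moves(deltas=[{"translation": [0.0, 0.006, -0.008], "turn": [0, 0, 0], "hand": 0.0}, {"translation": [0.001, 0.007, -0.005], "turn": [0, 0, 0], "hand": 0.0}, {"translation": [0.002, 0.007, -0.003], "turn": [0, 0, 0], "hand": 0.0}])

```text
time: 9.6
ee_pos: [0.5785, -0.2777, 0.1901]
eef_rot: [-0.018, 1.0, -0.012, 0.011]
ft_force: [-3.8, -11.7, 5.2]
width: 0.0003
```

Emit:
apply_moves(deltas=[{"translation": [0.003, 0.007, -0.003], "turn": [0, 0, 0], "hand": 0.0}, {"translation": [0.004, 0.007, -0.003], "turn": [0, 0, 0], "hand": 0.0}, {"translation": [0.004, 0.006, -0.003], "turn": [0, 0, 0], "hand": 0.0}, {"translation": [0.004, 0.005, -0.003], "turn": [0, 0, 0], "hand": 0.0}])

```text
time: 10.0
ee_pos: [0.5891, -0.2672, 0.1876]
eef_rot: [-0.01, 1.0, -0.021, 0.013]
ft_force: [-9.7, -6.2, 5.9]
width: 0.0006
```

Emit:
apply_moves(deltas=[{"translation": [-0.015, -0.018, 0], "turn": [0, 0, 0], "hand": 0.0}, {"translation": [-0.005, -0.005, 0.03], "turn": [0.02, 0.013, 0], "hand": 0.0}, {"translation": [0, 0, 0.045], "turn": [0.02, 0.013, 0], "hand": 0.08}, {"translation": [0.01, 0.01, 0.03], "turn": [0, 0, 0], "hand": 0.08}, {"translation": [0.02, 0.005, 0], "turn": [0, 0, 0], "hand": 0.08}])

```text
time: 10.5
ee_pos: [0.5973, -0.2753, 0.3035]
eef_rot: [-0.008, 1.0, -0.001, 0.003]
ft_force: [0.9, 0.4, -0.5]
width: 0.0171
```

Emit:
apply_moves(deltas=[{"translation": [0, 0, 0], "turn": [0, 0, 0], "hand": 0.08}])

```text
time: 10.6
ee_pos: [0.5997, -0.2732, 0.3049]
eef_rot: [-0.01, 1.0, -0.001, 0.004]
ft_force: [-0.2, 0.6, -0.7]
width: 0.0248
```

Run:
```python
from h import *
s=readout.read_state(); print(s['ee_pos'],s['eef_rot'],s['width'])
a,c=snap('wrist','w7')
im=a.astype(int)
m=((im[:,:,2]-im[:,:,0]>50)&(im[:,:,2]>80)).astype(np.uint8);m[:160]=0
n,l,st,ce=cv2.connectedComponentsWithStats(m)
for i in range(1,n):
    if st[i,4]>100:
        r=cv2.minAreaRect(np.argwhere(l==i)[:,::-1].astype(np.float32)); b=cv2.boxPoints(r); print(r,st[i],atz(c,*r[0],.199))
        P=np.array([atz(c,*p,.199)[:2] for p in b]); print(P.round(4).tolist())
```

```text
[ 0.59967135 -0.27322755  0.30490482] [-0.00994106  0.99994059 -0.00105808  0.00434404] 0.024809156207382343
((500.25006103515625, 200.25003051757812), (37.47665786743164, 43.84061813354492), 45.0) [479 180  43  42 409] [ 0.60085081 -0.1150642   0.199     ]
[[0.6034, -0.1404], [0.5754, -0.1177], [0.5983, -0.0894], [0.6277, -0.1121]]
((308.0601806640625, 201.8506622314453), (17.521060943603516, 70.1486587524414), 75.0685806274414) [ 275  186   69   32 1165] [ 0.60559744 -0.281952    0.199     ]
[[0.6068, -0.313], [0.5896, -0.2555], [0.6045, -0.251], [0.6222, -0.3094]]
((314.5, 308.0), (53.0, 8.0), -0.0) [288 304  54   9 339] [ 0.71213067 -0.2748062   0.199     ]
[[0.7173, -0.3003], [0.7082, -0.3002], [0.7071, -0.2496], [0.7162, -0.2492]]
```

View pics/w7.png

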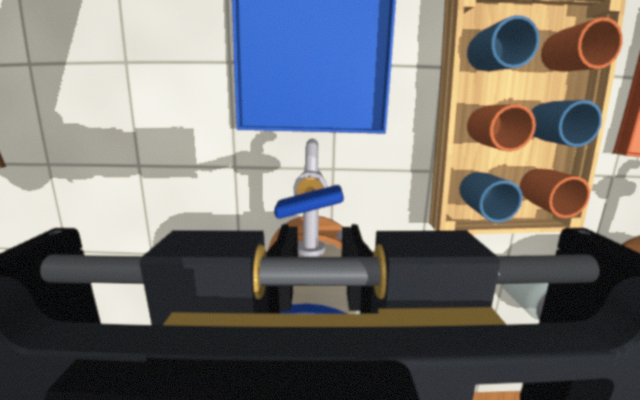

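Emit:
apply_moves(deltas=[{"translation": [0.005, -0.005, 0], "turn": [0, 0, 0.14], "hand": 0.08}, {"translation": [0.003, -0.003, -0.03], "turn": [0, 0, 0.14], "hand": 0.08}, {"translation": [0, 0, -0.03], "turn": [0, 0, 0], "hand": 0.08}, {"translation": [0, 0, 0], "turn": [0, 0, 0], "hand": 0.08}, {"translation": [0, 0, 0], "turn": [0, 0, 0], "hand": 0.08}])

```text
time: 11.15
ee_pos: [0.6049, -0.2836, 0.2485]
eef_rot: [-0.153, 0.988, -0.002, 0.007]
ft_force: [-0.1, -0.4, 0.7]
width: 0.0686
```

Run:
```python
from h import *
s=readout.read_state(); print(s['ee_pos'],s['eef_rot'],s['width'])
a,c=snap('wrist','w8')
im=a.astype(int)
m=((im[:,:,2]-im[:,:,0]>50)&(im[:,:,2]>80)).astype(np.uint8);m[:170]=0;m[:,:200]=0;m[:,440:]=0;m[260:]=0
n,l,st,ce=cv2.connectedComponentsWithStats(m)
for i in range(1,n):
    if st[i,4]>100:
        r=cv2.minAreaRect(np.argwhere(l==i)[:,::-1].astype(np.float32)); print(r,st[i],atz(c,*r[0],.199))
        for v in range(st[i,1],st[i,1]+st[i,3],2): print(v,a[v,int(r[0][0])])
```

```text
[ 0.60493332 -0.28357642  0.24847614] [-0.15315697  0.98817649 -0.00223668  0.00672028] 0.06863680426680806
((318.10369873046875, 217.60777282714844), (88.13754272460938, 23.476425170898438), 1.1017061471939087) [ 274  206   89   25 1948] [ 0.60454256 -0.28395068  0.199     ]
206 [32 48 96]
208 [20 44 98]
210 [21 46 98]
212 [ 16  44 100]
214 [ 20  47 105]
216 [ 23  53 119]
218 [ 20  54 126]
220 [ 28  60 129]
222 [ 27  59 129]
224 [ 29  59 126]
226 [ 26  55 121]
228 [ 30  52 107]
230 [107  83  87]
```

Emit:
apply_moves(deltas=[{"translation": [0.002, 0, -0.02], "turn": [0, 0, 0], "hand": 0.08}, {"translation": [0, 0, -0.02], "turn": [0, 0, 0], "hand": 0.08}, {"translation": [0, 0, -0.02], "turn": [0, 0, 0], "hand": 0.08}, {"translation": [0, 0, -0.007], "turn": [0, 0, 0], "hand": 0.08}, {"translation": [0, 0, 0], "turn": [0, 0, 0], "hand": 0.08}])

```text
time: 11.7
ee_pos: [0.6093, -0.2849, 0.1889]
eef_rot: [-0.152, 0.988, -0.005, 0.012]
ft_force: [-1.0, -0.6, 1.5]
width: 0.08
```

Emit:
apply_moves(deltas=[{"translation": [-0.002, 0.001, -0.008], "turn": [0.005, 0.01, 0], "hand": 0.08}, {"translation": [0, 0, 0], "turn": [0, 0, 0], "hand": 0.05}, {"translation": [0, 0, 0], "turn": [0, 0, 0], "hand": 0.05}, {"translation": [0, 0, 0], "turn": [0, 0, 0], "hand": 0.05}, {"translation": [0, 0, 0], "turn": [0, 0, 0], "hand": 0.05}], newtons=50)

```text
time: 12.2
ee_pos: [0.6083, -0.284, 0.1846]
eef_rot: [-0.152, 0.988, -0.002, 0.008]
ft_force: [-0.4, -0.2, -2.5]
width: 0.0634
```

Emit:
apply_moves(deltas=[{"translation": [0, 0, -0.002], "turn": [0, 0, 0], "hand": 0.05}])

```text
time: 12.3
ee_pos: [0.6086, -0.284, 0.184]
eef_rot: [-0.152, 0.988, -0.002, 0.009]
ft_force: [-7.8, 5.0, 18.9]
width: 0.0637
```

Emit:
apply_moves(deltas=[{"translation": [0, 0, -0.004], "turn": [0, 0, -0.1], "hand": 0.05}, {"translation": [0, 0, -0.004], "turn": [0, 0, -0.1], "hand": 0.05}, {"translation": [0, 0, -0.004], "turn": [0, 0, -0.1], "hand": 0.05}])

```text
time: 12.6
ee_pos: [0.6087, -0.2835, 0.1815]
eef_rot: [0.001, 1.0, -0.003, 0.011]
ft_force: [-11.3, 7.4, 20.3]
width: 0.0635
```

Emit:
apply_moves(deltas=[{"translation": [0, 0, -0.004], "turn": [0, 0, -0.1], "hand": 0.05}, {"translation": [0, 0, -0.004], "turn": [0, 0, -0.1], "hand": 0.05}, {"translation": [0, 0, -0.004], "turn": [0, 0, -0.1], "hand": 0.05}])

```text
time: 12.9
ee_pos: [0.6089, -0.283, 0.1811]
eef_rot: [0.156, 0.988, -0.003, 0.014]
ft_force: [-14.7, 8.2, 29.7]
width: 0.063
```

Emit:
apply_moves(deltas=[{"translation": [0, 0, -0.003], "turn": [0, 0, 0.1], "hand": 0.05}, {"translation": [0, 0, -0.003], "turn": [0, 0, 0.1], "hand": 0.05}, {"translation": [0, 0, -0.004], "turn": [0, 0, 0.1], "hand": 0.05}, {"translation": [0, 0, -0.004], "turn": [0, 0, 0.1], "hand": 0.05}])

```text
time: 13.3
ee_pos: [0.6083, -0.2837, 0.1811]
eef_rot: [-0.046, 0.999, 0.0, 0.017]
ft_force: [-13.3, 8.1, 29.1]
width: 0.0635
```

Emit:
apply_moves(deltas=[{"translation": [0, 0, -0.004], "turn": [0, 0, -0.07], "hand": 0.05}, {"translation": [0, 0, -0.004], "turn": [0, 0, -0.05], "hand": 0.05}])

```text
time: 13.5
ee_pos: [0.6087, -0.2836, 0.1811]
eef_rot: [0.013, 1.0, -0.0, 0.02]
ft_force: [-12.0, 7.2, 26.5]
width: 0.0634
```

Emit:
apply_moves(deltas=[{"translation": [0, 0, -0.004], "turn": [0, 0, -0.05], "hand": 0.05}, {"translation": [0, 0, -0.002], "turn": [0, 0, 0], "hand": 0.08}, {"translation": [0, 0, 0], "turn": [0, 0, 0], "hand": 0.08}, {"translation": [0, 0, 0], "turn": [0, 0, 0], "hand": 0.08}])

```text
time: 13.9
ee_pos: [0.6096, -0.2836, 0.1812]
eef_rot: [0.039, 0.999, -0.0, 0.023]
ft_force: [0.3, -0.5, 0.1]
width: 0.0775
```

Emit:
apply_moves(deltas=[{"translation": [0, 0, 0.03], "turn": [0, 0, 0], "hand": 0.08}, {"translation": [0, 0, 0.03], "turn": [0, 0.03, 0], "hand": 0.04}, {"translation": [0, 0, 0], "turn": [0, 0, 0], "hand": 0.0}, {"translation": [0, 0, 0], "turn": [0, 0, 0], "hand": 0.0}, {"translation": [0, 0, 0], "turn": [0, 0, 0], "hand": 0.0}], newtons=10)

```text
time: 14.4
ee_pos: [0.6087, -0.2839, 0.2402]
eef_rot: [0.039, 0.999, -0.001, 0.006]
ft_force: [0.3, -0.3, -0.2]
width: 0.056
```

Emit:
apply_moves(deltas=[{"translation": [0, 0, -0.005], "turn": [0, 0, 0], "hand": 0.0}, {"translation": [0, 0, -0.005], "turn": [0, 0, 0], "hand": 0.0}, {"translation": [0, 0, -0.005], "turn": [0, 0, 0], "hand": 0.0}, {"translation": [0, 0, -0.005], "turn": [0, 0, 0], "hand": 0.0}, {"translation": [0, 0, 0], "turn": [0, 0, 0], "hand": 0.0}])

```text
time: 14.9
ee_pos: [0.6072, -0.2834, 0.2147]
eef_rot: [0.039, 0.999, -0.0, 0.004]
ft_force: [0.0, 0.4, -0.5]
width: 0.0157
```

Emit:
apply_moves(deltas=[{"translation": [0, 0, -0.003], "turn": [0, 0, 0], "hand": 0.0}, {"translation": [0, 0, -0.003], "turn": [0, 0, 0], "hand": 0.0}])

```text
time: 15.1
ee_pos: [0.6073, -0.2835, 0.2085]
eef_rot: [0.039, 0.999, -0.0, 0.004]
ft_force: [0.5, -0.1, 0.0]
width: 0.0026
```

Emit:
apply_moves(deltas=[{"translation": [0, 0, -0.002], "turn": [0, 0, 0], "hand": 0.0}, {"translation": [0, 0, -0.002], "turn": [0, 0, 0], "hand": 0.0}])

```text
time: 15.3
ee_pos: [0.6079, -0.2835, 0.2062]
eef_rot: [0.039, 0.999, -0.001, 0.005]
ft_force: [-5.4, 4.3, 21.6]
width: 0.0004
```

Emit:
apply_moves(deltas=[{"translation": [0, 0, 0.04], "turn": [0, 0, 0], "hand": 0.0}, {"translation": [-0.01, 0, 0.045], "turn": [0, 0, 0.04], "hand": 0.05}, {"translation": [-0.03, 0, 0], "turn": [0, 0, 0.04], "hand": 0.072}, {"translation": [0, 0, 0], "turn": [0, 0, 0], "hand": 0.072}])

```text
time: 15.7
ee_pos: [0.5663, -0.2835, 0.2936]
eef_rot: [-0.002, 1.0, -0.001, 0.004]
ft_force: [0.3, 0.0, 0.5]
width: 0.0174
```

Run:
```python
from h import *
s=readout.read_state(); print(s['ee_pos'],s['eef_rot'],s['width'])
a,c=snap('wrist','w9'); b,_=snap('top','t9')
cv2.imwrite('pics/v9.png',np.vstack([cv2.resize(a[120:250,180:460],None,fx=2,fy=2)[:,:,::-1], cv2.resize(b[130:300,100:380],None,fx=2,fy=2)[:,:,::-1]]))
```

```text
[ 0.56629592 -0.2835024   0.29364942] [-2.15143854e-03  9.99987315e-01 -8.11297928e-04  4.48144312e-03] 0.01735966978765945
```

View pics/v9.png

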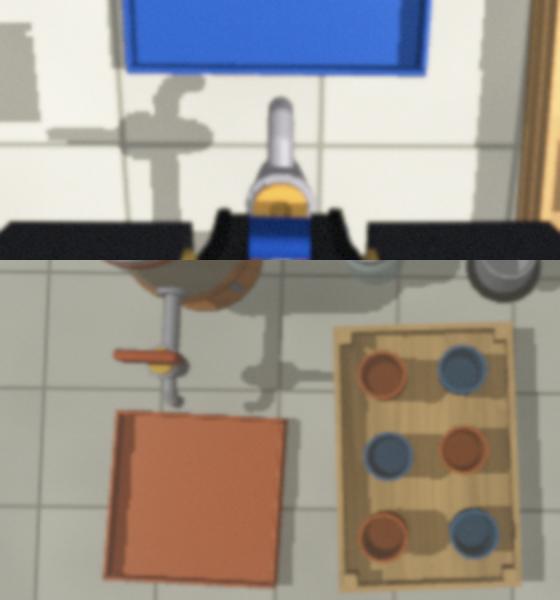

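Emit:
apply_moves(deltas=[{"translation": [0.014, 0.048, 0], "turn": [0, 0, 0], "hand": 0.074}, {"translation": [0.014, 0.048, 0], "turn": [0, 0, 0], "hand": 0.074}, {"translation": [0.014, 0.048, 0], "turn": [0, 0, 0], "hand": 0.074}, {"translation": [0.014, 0.048, -0.02], "turn": [0, 0, 0], "hand": 0.074}, {"translation": [0.014, 0.048, -0.02], "turn": [0, 0, 0], "hand": 0.074}])

```text
time: 16.3
ee_pos: [0.6374, -0.0523, 0.2566]
eef_rot: [0.004, 1.0, -0.002, 0.006]
ft_force: [1.1, -0.2, -0.3]
width: 0.0646
```

Emit:
apply_moves(deltas=[{"translation": [0, 0.01, -0.04], "turn": [0, 0, 0], "hand": 0.074}, {"translation": [0, 0, -0.03], "turn": [0, 0, 0], "hand": 0.074}, {"translation": [0, 0, 0], "turn": [0, 0, 0], "hand": 0.074}])

```text
time: 16.6
ee_pos: [0.6389, -0.0283, 0.1791]
eef_rot: [-0.003, 1.0, 0.0, 0.004]
ft_force: [-1.5, 0.1, 0.4]
width: 0.0734
```

Emit:
apply_moves(deltas=[{"translation": [-0.002, -0.012, -0.01], "turn": [0, 0, 0], "hand": 0.074}, {"translation": [0, 0, -0.03], "turn": [0, 0, 0], "hand": 0.074}, {"translation": [0, 0, -0.025], "turn": [0, 0, 0], "hand": 0.074}, {"translation": [0, 0, 0], "turn": [0, 0, 0], "hand": 0.074}])

```text
time: 17.0
ee_pos: [0.6391, -0.0456, 0.1156]
eef_rot: [-0.001, 1.0, -0.001, 0.006]
ft_force: [-1.7, 0.2, 0.2]
width: 0.0742
```

Run:
```python
from h import *
s=readout.read_state(); print(s['ee_pos'],s['eef_rot'],s['width'])
a,c=snap('wrist','w10'); e=s['ee_pos']
print(proj(c,[[e[0],e[1],.079]]))
cv2.imwrite('pics/w10c.png',a[60:320,:,::-1])
```

```text
[ 0.63914301 -0.04558987  0.11556851] [-8.15074047e-04  9.99980083e-01 -8.45773625e-04  6.20108148e-03] 0.07415086184208991
[[317.81039747 225.89044732]]
```

View pics/w10c.png

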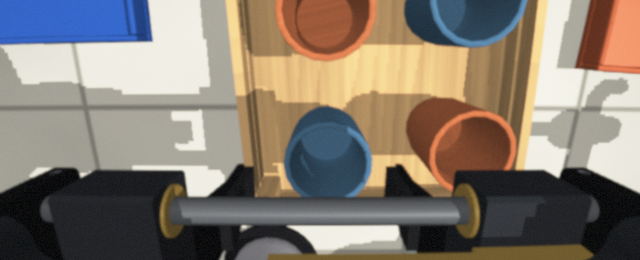

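Emit:
apply_moves(deltas=[{"translation": [-0.003, 0.006, -0.005], "turn": [0, 0.01, 0], "hand": 0.074}, {"translation": [0, 0, -0.025], "turn": [0, 0, 0], "hand": 0.074}, {"translation": [0, 0, -0.018], "turn": [0, 0, 0], "hand": 0.074}, {"translation": [0, 0, 0], "turn": [0, 0, 0], "hand": 0.074}])

```text
time: 17.45
ee_pos: [0.6411, -0.0407, 0.0761]
eef_rot: [0.0, 1.0, -0.001, 0.007]
ft_force: [0.1, 0.1, 0.9]
width: 0.074
```

Emit:
apply_moves(deltas=[{"translation": [-0.005, 0, -0.012], "turn": [0, 0.01, 0], "hand": 0.074}, {"translation": [0, 0, 0], "turn": [0, 0, 0], "hand": 0.04}, {"translation": [0, 0, 0], "turn": [0, 0, 0], "hand": 0.04}, {"translation": [0, 0, 0], "turn": [0, 0, 0], "hand": 0.04}, {"translation": [0, 0, 0], "turn": [0, 0, 0], "hand": 0.04}], newtons=15)

```text
time: 17.95
ee_pos: [0.6382, -0.0406, 0.0684]
eef_rot: [0.0, 1.0, -0.0, 0.005]
ft_force: [-0.4, -0.4, -0.6]
width: 0.0554
```

Emit:
apply_moves(deltas=[{"translation": [0, 0, 0.03], "turn": [0, 0, 0], "hand": 0.04}, {"translation": [0, 0, 0.045], "turn": [0, 0, 0], "hand": 0.04}, {"translation": [0, 0, 0.03], "turn": [0, 0, 0], "hand": 0.04}, {"translation": [-0.025, -0.04, 0], "turn": [0, 0, 0], "hand": 0.04}, {"translation": [-0.025, -0.04, 0], "turn": [0, 0, 0], "hand": 0.04}])

```text
time: 18.45
ee_pos: [0.5886, -0.115, 0.1771]
eef_rot: [-0.005, 1.0, 0.001, 0.005]
ft_force: [0.3, -0.8, -2.3]
width: 0.0554
```

Emit:
apply_moves(deltas=[{"translation": [-0.025, -0.04, 0], "turn": [0, 0, 0], "hand": 0.04}, {"translation": [-0.025, -0.04, 0], "turn": [0, 0, 0], "hand": 0.04}, {"translation": [-0.025, -0.035, 0], "turn": [0, 0, 0], "hand": 0.04}, {"translation": [0, 0, 0], "turn": [0, 0, 0], "hand": 0.04}])

```text
time: 18.85
ee_pos: [0.5069, -0.2401, 0.1797]
eef_rot: [-0.001, 1.0, -0.001, 0.006]
ft_force: [-0.2, -0.6, -0.1]
width: 0.0551
```

Emit:
apply_moves(deltas=[{"translation": [-0.018, -0.04, 0], "turn": [0, 0, 0], "hand": 0.04}, {"translation": [0, -0.003, -0.03], "turn": [0, 0.01, 0], "hand": 0.04}, {"translation": [0, 0, -0.03], "turn": [0, 0, 0], "hand": 0.04}, {"translation": [0, 0, -0.02], "turn": [0, 0, 0], "hand": 0.04}, {"translation": [0, 0, 0], "turn": [0, 0, 0], "hand": 0.04}])

```text
time: 19.35
ee_pos: [0.4887, -0.2855, 0.1002]
eef_rot: [0.001, 1.0, -0.001, 0.004]
ft_force: [-0.3, 0.4, -1.4]
width: 0.0552
```

Good; lower 33 mm more, gently at the end.

Emit:
apply_moves(deltas=[{"translation": [0, 0, -0.015], "turn": [0, 0, 0], "hand": 0.04}, {"translation": [0, 0, -0.01], "turn": [0, 0, 0], "hand": 0.04}, {"translation": [0, 0, -0.004], "turn": [0, 0, 0], "hand": 0.04}, {"translation": [0, 0, 0], "turn": [0, 0, 0], "hand": 0.04}])

```text
time: 19.75
ee_pos: [0.4903, -0.2854, 0.0715]
eef_rot: [0.0, 1.0, -0.002, 0.005]
ft_force: [0.5, -0.6, -0.9]
width: 0.0554
```

Emit:
apply_moves(deltas=[{"translation": [0, 0, -0.003], "turn": [0, 0, 0], "hand": 0.04}])

```text
time: 19.85
ee_pos: [0.4909, -0.2855, 0.0691]
eef_rot: [0.0, 1.0, -0.002, 0.006]
ft_force: [-0.1, -0.8, -2.0]
width: 0.0557
```

Emit:
apply_moves(deltas=[{"translation": [0, 0, -0.003], "turn": [0, 0, 0], "hand": 0.04}, {"translation": [0, 0, -0.002], "turn": [0, 0, 0], "hand": 0.04}])

```text
time: 20.05
ee_pos: [0.492, -0.2858, 0.0656]
eef_rot: [0.0, 1.0, -0.002, 0.007]
ft_force: [-5.5, 4.2, 19.0]
width: 0.0555
```

Emit:
apply_moves(deltas=[{"translation": [0, 0, 0.001], "turn": [0, 0, 0], "hand": 0.074}, {"translation": [0, 0, 0], "turn": [0, 0, 0], "hand": 0.074}, {"translation": [0, 0, 0.01], "turn": [0, 0, 0], "hand": 0.074}, {"translation": [0, 0, 0.04], "turn": [0, 0, 0], "hand": 0.074}, {"translation": [-0.005, 0.025, 0.045], "turn": [0, 0.01, 0], "hand": 0.074}])

```text
time: 20.55
ee_pos: [0.4839, -0.2625, 0.1603]
eef_rot: [0.002, 1.0, -0.002, -0.002]
ft_force: [1.6, 1.8, -0.1]
width: 0.0735
```

Emit:
apply_moves(deltas=[{"translation": [-0.01, 0.048, 0], "turn": [0, 0, 0], "hand": 0.074}, {"translation": [-0.01, 0.048, 0], "turn": [0, 0, 0], "hand": 0.074}, {"translation": [-0.01, 0.048, 0], "turn": [0, 0, 0], "hand": 0.074}, {"translation": [-0.005, 0.048, 0], "turn": [0, 0, 0], "hand": 0.074}, {"translation": [0, 0, 0], "turn": [0, 0, 0], "hand": 0.074}])

```text
time: 21.05
ee_pos: [0.4501, -0.0649, 0.1711]
eef_rot: [0.003, 1.0, -0.003, 0.006]
ft_force: [0.4, 0.1, 0.5]
width: 0.0739
```

Run:
```python
from h import *
s=readout.read_state(); print(s['time'],s['ee_pos'],s['eef_rot'],s['width'])
b,_=snap('top','t11')
cv2.imwrite('pics/t11c.png',cv2.resize(b[130:320,240:490],None,fx=3,fy=3,interpolation=cv2.INTER_CUBIC)[:,:,::-1])
```

```text
21.05 [ 0.45010654 -0.06491896  0.171139  ] [ 0.00318784  0.99997    -0.00343193  0.00616968] 0.07392157880978226
```

View pics/t11c.png

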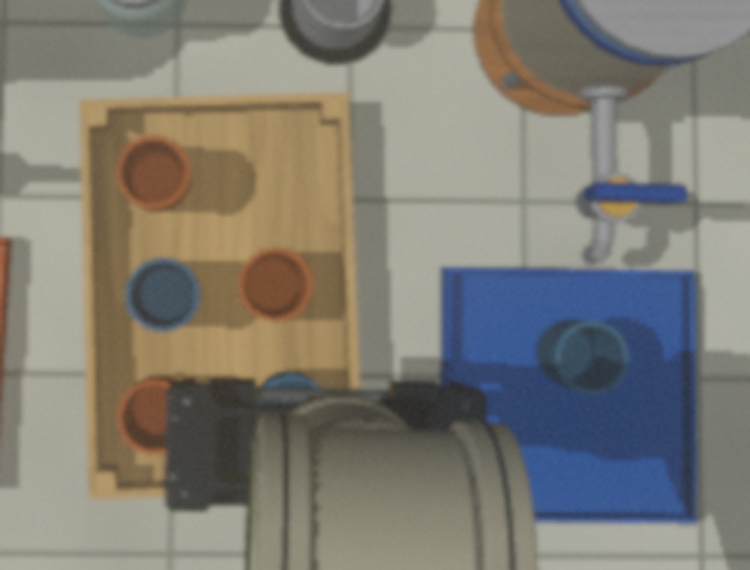

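Emit:
apply_moves(deltas=[{"translation": [-0.003, 0.01, -0.02], "turn": [0.005, 0.01, 0], "hand": 0.074}, {"translation": [0, 0, -0.035], "turn": [0, 0, 0], "hand": 0.074}, {"translation": [0, 0, -0.025], "turn": [0, 0, 0], "hand": 0.074}, {"translation": [0, 0, -0.01], "turn": [0, 0, 0], "hand": 0.074}, {"translation": [0, 0, 0], "turn": [0, 0, 0], "hand": 0.074}])

```text
time: 21.6
ee_pos: [0.4496, -0.062, 0.0826]
eef_rot: [0.007, 1.0, -0.002, 0.005]
ft_force: [-0.2, -0.8, 0.5]
width: 0.0743
```

Emit:
apply_moves(deltas=[{"translation": [-0.001, 0.009, -0.004], "turn": [0, 0.005, 0], "hand": 0.074}, {"translation": [0, 0, -0.016], "turn": [0, 0, 0], "hand": 0.074}, {"translation": [0, 0, 0], "turn": [0, 0, 0], "hand": 0.074}])

```text
time: 21.9
ee_pos: [0.4506, -0.0529, 0.065]
eef_rot: [0.008, 1.0, -0.002, 0.004]
ft_force: [-0.1, -0.2, 0.1]
width: 0.0743
```

Emit:
apply_moves(deltas=[{"translation": [0, 0, 0], "turn": [0, 0, 0], "hand": 0.04}, {"translation": [0, 0, 0], "turn": [0, 0, 0], "hand": 0.04}, {"translation": [0, 0, 0], "turn": [0, 0, 0], "hand": 0.04}, {"translation": [0, 0, 0], "turn": [0, 0, 0], "hand": 0.04}, {"translation": [0, 0, 0.01], "turn": [0, 0, 0], "hand": 0.04}])

```text
time: 22.4
ee_pos: [0.4518, -0.0525, 0.0779]
eef_rot: [0.008, 1.0, -0.002, 0.005]
ft_force: [-0.2, -0.5, -1.9]
width: 0.0572
```

Emit:
apply_moves(deltas=[{"translation": [0, 0, 0.045], "turn": [0, 0, 0], "hand": 0.04}, {"translation": [0, 0, 0.035], "turn": [0, 0, 0], "hand": 0.04}, {"translation": [-0.009, -0.04, 0], "turn": [0, 0, 0], "hand": 0.04}, {"translation": [-0.01, -0.045, 0], "turn": [0, 0, 0], "hand": 0.04}, {"translation": [-0.01, -0.045, 0], "turn": [0, 0, 0], "hand": 0.04}])

```text
time: 22.9
ee_pos: [0.4235, -0.1805, 0.1662]
eef_rot: [0.002, 1.0, -0.002, 0.007]
ft_force: [1.2, -0.7, -2.0]
width: 0.0572
```

Emit:
apply_moves(deltas=[{"translation": [-0.008, -0.025, 0], "turn": [0, 0, 0], "hand": 0.04}, {"translation": [0, 0, 0], "turn": [0, 0, 0], "hand": 0.04}])

```text
time: 23.1
ee_pos: [0.4129, -0.2125, 0.1683]
eef_rot: [0.007, 1.0, -0.002, 0.008]
ft_force: [0.0, 0.4, -2.4]
width: 0.0569
```

Emit:
apply_moves(deltas=[{"translation": [-0.001, -0.024, -0.01], "turn": [0.005, 0.012, 0], "hand": 0.04}, {"translation": [-0.001, 0, -0.03], "turn": [0, 0, 0], "hand": 0.04}, {"translation": [0, 0, -0.03], "turn": [0, 0, 0], "hand": 0.04}, {"translation": [0, 0, -0.015], "turn": [0, 0, 0], "hand": 0.04}, {"translation": [0, 0, 0], "turn": [0, 0, 0], "hand": 0.04}])

```text
time: 23.6
ee_pos: [0.4125, -0.2356, 0.0843]
eef_rot: [0.007, 1.0, 0.001, 0.004]
ft_force: [-0.1, 0.6, -2.3]
width: 0.0572
```

Emit:
apply_moves(deltas=[{"translation": [0, 0, -0.009], "turn": [0, 0, 0], "hand": 0.04}, {"translation": [0, 0, -0.004], "turn": [0, 0, 0], "hand": 0.04}])

```text
time: 23.8
ee_pos: [0.4138, -0.2349, 0.0724]
eef_rot: [0.006, 1.0, 0.001, 0.005]
ft_force: [-0.2, 0.2, -1.0]
width: 0.0569
```

Emit:
apply_moves(deltas=[{"translation": [0, 0, -0.004], "turn": [0, 0, 0], "hand": 0.04}, {"translation": [0, 0, -0.003], "turn": [0, 0, 0], "hand": 0.04}, {"translation": [0, 0, -0.002], "turn": [0, 0, 0], "hand": 0.04}])

```text
time: 24.1
ee_pos: [0.4155, -0.2355, 0.0648]
eef_rot: [0.006, 1.0, 0.001, 0.007]
ft_force: [-5.9, -2.7, 16.8]
width: 0.0571
```

Emit:
apply_moves(deltas=[{"translation": [0, 0, 0.001], "turn": [0, 0, 0], "hand": 0.074}, {"translation": [0, 0, 0], "turn": [0, 0, 0], "hand": 0.074}, {"translation": [0, 0, 0.01], "turn": [0, 0, 0], "hand": 0.074}, {"translation": [0, 0, 0.045], "turn": [0, 0.01, 0], "hand": 0.074}, {"translation": [0.01, 0.025, 0.045], "turn": [0, 0, 0], "hand": 0.074}])

```text
time: 24.6
ee_pos: [0.4215, -0.2125, 0.1654]
eef_rot: [0.009, 1.0, 0.0, -0.002]
ft_force: [1.5, -0.9, 0.1]
width: 0.0735
```

Emit:
apply_moves(deltas=[{"translation": [0.02, 0.046, 0], "turn": [0, 0, 0], "hand": 0.074}, {"translation": [0.02, 0.046, 0], "turn": [0, 0, 0], "hand": 0.074}, {"translation": [0.02, 0.046, 0], "turn": [0, 0, 0], "hand": 0.074}, {"translation": [0.02, 0.046, 0], "turn": [0, 0, 0], "hand": 0.074}, {"translation": [0.02, 0.046, 0], "turn": [0, 0, 0], "hand": 0.074}])

```text
time: 25.1
ee_pos: [0.5245, 0.0158, 0.1781]
eef_rot: [0.014, 1.0, 0.0, 0.007]
ft_force: [2.1, -1.2, 1.2]
width: 0.0743
```

Emit:
apply_moves(deltas=[{"translation": [0.01, 0.025, 0], "turn": [0, 0, 0], "hand": 0.074}, {"translation": [0, 0, 0], "turn": [0, 0, 0], "hand": 0.074}])

```text
time: 25.3
ee_pos: [0.5361, 0.0498, 0.1796]
eef_rot: [0.009, 1.0, 0.001, 0.008]
ft_force: [-0.4, -0.2, 0.1]
width: 0.0741
```

```bash
cat > chk.py <<'E'
# compare cup spots in top picture with the first one: mean colour difference per spot
from h import *
import sys
s=readout.read_state(); print(s['time'],np.round(s['ee_pos'],4),s['width'])
b,_=snap('top',sys.argv[1]); a=cv2.imread('pics/top0.png')[:,:,::-1]
for n,u,v in[('r.629,.051',118,131),('b.637,-.040',278,119),('b.537,.044',129,292),('r.545,-.043',281,279),('r.446,.048',119,453),('b.450,-.054',300,446)]:
    x,y=int(262+u/4),int(155+v/4); d=np.abs(a[y-13:y+14,x-13:x+14].astype(int)-b[y-13:y+14,x-13:x+14]).mean(); print(n,round(d,1))
E
python3 chk.py t12
```

```text
25.3 [0.5361 0.0498 0.1796] 0.0741475707121247
r.629,.051 8.2
b.637,-.040 38.2
b.537,.044 39.8
r.545,-.043 28.8
r.446,.048 41.8
b.450,-.054 42.1
```

Emit:
apply_moves(deltas=[{"translation": [-0.002, -0.006, -0.02], "turn": [0.0, 0.012, 0], "hand": 0.074}, {"translation": [0, 0, -0.03], "turn": [0, 0, 0], "hand": 0.074}, {"translation": [0, 0, -0.01], "turn": [0, 0, 0], "hand": 0.074}, {"translation": [0, 0, 0], "turn": [0, 0, 0], "hand": 0.074}])

```text
time: 25.75
ee_pos: [0.5327, 0.0361, 0.1186]
eef_rot: [0.013, 1.0, -0.0, 0.002]
ft_force: [0.4, 0.1, 0.7]
width: 0.074
```

```bash
cat > wc.py <<'E'
from h import *
import sys
s=readout.read_state(); e=s['ee_pos']; print(np.round(e,4),np.round(s['eef_rot'],3))
a,c=snap('wrist',sys.argv[1]); print('tcp at rim height',proj(c,[[e[0],e[1],.079]]))
im=a.astype(int); d=im[:,:,2]-im[:,:,0] if sys.argv[2]=='b' else im[:,:,0]-im[:,:,2]-30
m=((d>20)).astype(np.uint8); m[265:]=0
if sys.argv[2]!='b': m&=(im[:,:,0]-im[:,:,1]>35).astype(np.uint8)
n,l,st,ce=cv2.connectedComponentsWithStats(m)
for i in range(1,n):
    if st[i,4]>400: x0,y0,w,h,A=st[i]; print('box x',x0,x0+w,'y',y0,y0+h,'area',A)
E
python3 wc.py w13 b
```

```text
[0.5327 0.0361 0.1186] [ 0.013  1.    -0.     0.002]
tcp at rim height [[317.75269509 224.67690438]]
box x 0 88 y 0 238 area 15030
box x 289 374 y 174 258 area 5673
```

Emit:
apply_moves(deltas=[{"translation": [0.002, 0.009, 0], "turn": [0.0, 0, 0], "hand": 0.074}, {"translation": [0, 0, -0.025], "turn": [0, 0, 0], "hand": 0.074}, {"translation": [0, 0, -0.02], "turn": [0, 0, 0], "hand": 0.074}, {"translation": [0, 0, -0.008], "turn": [0, 0, 0], "hand": 0.074}, {"translation": [0, 0, 0], "turn": [0, 0, 0], "hand": 0.074}])

```text
time: 26.3
ee_pos: [0.5388, 0.0471, 0.0704]
eef_rot: [0.014, 1.0, 0.001, 0.007]
ft_force: [0.1, 0.3, 0.6]
width: 0.074
```

Emit:
apply_moves(deltas=[{"translation": [-0.003, -0.003, -0.006], "turn": [0.0, 0.01, 0], "hand": 0.074}, {"translation": [0, 0, 0], "turn": [0, 0, 0], "hand": 0.04}, {"translation": [0, 0, 0], "turn": [0, 0, 0], "hand": 0.04}, {"translation": [0, 0, 0], "turn": [0, 0, 0], "hand": 0.04}, {"translation": [0, 0, 0], "turn": [0, 0, 0], "hand": 0.04}])

```text
time: 26.8
ee_pos: [0.5375, 0.0444, 0.0674]
eef_rot: [0.014, 1.0, 0.002, 0.003]
ft_force: [0.2, -0.9, -0.5]
width: 0.057
```

Emit:
apply_moves(deltas=[{"translation": [0, 0, 0.02], "turn": [0, 0, 0], "hand": 0.04}, {"translation": [0, 0, 0.045], "turn": [0, 0, 0], "hand": 0.04}, {"translation": [0, 0, 0.045], "turn": [0, 0, 0], "hand": 0.04}, {"translation": [-0.014, -0.035, 0], "turn": [0, 0, 0], "hand": 0.04}, {"translation": [-0.014, -0.042, 0], "turn": [0, 0, 0], "hand": 0.04}])

```text
time: 27.3
ee_pos: [0.5085, -0.0286, 0.1811]
eef_rot: [0.009, 1.0, 0.002, 0.003]
ft_force: [0.3, -0.1, -1.2]
width: 0.057
```

Emit:
apply_moves(deltas=[{"translation": [-0.014, -0.042, 0], "turn": [0, 0, 0], "hand": 0.04}, {"translation": [-0.014, -0.042, 0], "turn": [0, 0, 0], "hand": 0.04}, {"translation": [-0.014, -0.042, 0], "turn": [0, 0, 0], "hand": 0.04}, {"translation": [-0.014, -0.042, 0], "turn": [0, 0, 0], "hand": 0.04}, {"translation": [-0.014, -0.042, 0], "turn": [0, 0, 0], "hand": 0.04}])

```text
time: 27.8
ee_pos: [0.4352, -0.245, 0.1834]
eef_rot: [0.007, 1.0, 0.003, 0.005]
ft_force: [0.9, -0.5, -0.9]
width: 0.0572
```

Emit:
apply_moves(deltas=[{"translation": [-0.014, -0.042, 0], "turn": [0, 0, 0], "hand": 0.04}, {"translation": [0, 0, 0], "turn": [0, 0, 0], "hand": 0.04}])

```text
time: 28.0
ee_pos: [0.4171, -0.2946, 0.1843]
eef_rot: [0.011, 1.0, 0.002, 0.006]
ft_force: [0.4, 0.7, -0.4]
width: 0.0571
```

Emit:
apply_moves(deltas=[{"translation": [-0.006, -0.037, 0], "turn": [0, 0, 0], "hand": 0.04}, {"translation": [-0.001, 0, -0.03], "turn": [0, 0.01, 0], "hand": 0.04}, {"translation": [0, 0, -0.04], "turn": [0, 0, 0], "hand": 0.04}, {"translation": [0, 0, -0.02], "turn": [0, 0, 0], "hand": 0.04}, {"translation": [0, 0, 0], "turn": [0, 0, 0], "hand": 0.04}])

```text
time: 28.5
ee_pos: [0.4097, -0.3343, 0.0931]
eef_rot: [0.013, 1.0, 0.001, 0.003]
ft_force: [-1.3, -0.7, -0.5]
width: 0.057
```

Emit:
apply_moves(deltas=[{"translation": [0, 0.002, -0.014], "turn": [0, 0, 0], "hand": 0.04}, {"translation": [0, 0, -0.007], "turn": [0, 0, 0], "hand": 0.04}, {"translation": [0, 0, -0.003], "turn": [0, 0, 0], "hand": 0.04}, {"translation": [0, 0, -0.003], "turn": [0, 0, 0], "hand": 0.04}])

```text
time: 28.9
ee_pos: [0.4117, -0.3322, 0.067]
eef_rot: [0.012, 1.0, 0.001, 0.004]
ft_force: [0.8, 0.3, -1.2]
width: 0.0568
```

Emit:
apply_moves(deltas=[{"translation": [0, 0, -0.003], "turn": [0, 0, 0], "hand": 0.04}])

```text
time: 29.0
ee_pos: [0.4123, -0.3326, 0.0646]
eef_rot: [0.012, 1.0, 0.0, 0.005]
ft_force: [-2.4, -3.6, 13.1]
width: 0.0569
```

Emit:
apply_moves(deltas=[{"translation": [0, 0, 0.001], "turn": [0, 0, 0], "hand": 0.074}, {"translation": [0, 0, 0], "turn": [0, 0, 0], "hand": 0.074}, {"translation": [0, 0, 0.01], "turn": [0, 0, 0], "hand": 0.074}, {"translation": [0, 0, 0.045], "turn": [0, 0, 0], "hand": 0.074}, {"translation": [0.01, 0.02, 0.045], "turn": [0, 0, 0], "hand": 0.074}])

```text
time: 29.5
ee_pos: [0.4184, -0.3134, 0.1658]
eef_rot: [0.014, 1.0, 0.001, 0.001]
ft_force: [1.1, 0.3, -0.1]
width: 0.0737
```

Emit:
apply_moves(deltas=[{"translation": [0.021, 0.045, 0], "turn": [0, 0, 0], "hand": 0.074}, {"translation": [0.021, 0.045, 0], "turn": [0, 0, 0], "hand": 0.074}, {"translation": [0.021, 0.045, 0], "turn": [0, 0, 0], "hand": 0.074}, {"translation": [0.021, 0.045, 0], "turn": [0, 0, 0], "hand": 0.074}, {"translation": [0.021, 0.045, 0], "turn": [0, 0, 0], "hand": 0.074}])

```text
time: 30.0
ee_pos: [0.5262, -0.0903, 0.179]
eef_rot: [0.021, 1.0, -0.002, 0.01]
ft_force: [0.4, -1.2, -0.5]
width: 0.0739
```

Emit:
apply_moves(deltas=[{"translation": [0.018, 0.04, 0], "turn": [0, 0, 0], "hand": 0.074}, {"translation": [0, 0, -0.02], "turn": [0, 0, 0], "hand": 0.074}, {"translation": [0, 0, 0], "turn": [0, 0, 0], "hand": 0.074}])

```text
time: 30.3
ee_pos: [0.5475, -0.0399, 0.1617]
eef_rot: [0.015, 1.0, -0.0, 0.012]
ft_force: [-1.3, -2.2, 0.3]
width: 0.0737
```

```bash
python3 wc.py w14 r
```

```text
[ 0.5475 -0.0399  0.1617] [ 0.015  1.    -0.     0.012]
tcp at rim height [[317.98358288 202.26358778]]
box x 218 484 y 0 257 area 33858
box x 474 497 y 0 230 area 446
box x 522 640 y 0 212 area 21030
```

Emit:
apply_moves(deltas=[{"translation": [-0.004, -0.003, -0.02], "turn": [0, 0.02, 0], "hand": 0.074}, {"translation": [0, 0, -0.025], "turn": [0, 0, 0], "hand": 0.074}, {"translation": [0, 0, 0], "turn": [0, 0, 0], "hand": 0.074}])

```text
time: 30.65
ee_pos: [0.5448, -0.0457, 0.12]
eef_rot: [0.017, 1.0, -0.0, 0.005]
ft_force: [-0.2, -0.4, 0.2]
width: 0.0741
```

```bash
sed -i "s/^if sys.argv.*/if sys.argv[2]!='b': m=((im[:,:,0]>1.65*im[:,:,1])\&(im[:,:,0]>70)).astype(np.uint8); m[265:]=0/" wc.py; python3 wc.py w15 r
```

```text
[ 0.5448 -0.0457  0.12  ] [ 0.017  1.    -0.     0.005]
tcp at rim height [[317.7251743  223.51979502]]
box x 405 524 y 1 105 area 9213
box x 554 640 y 0 231 area 10261
box x 283 366 y 169 257 area 5750
```

Emit:
apply_moves(deltas=[{"translation": [-0.003, 0.004, -0.01], "turn": [0, 0, 0], "hand": 0.074}, {"translation": [0, 0, -0.025], "turn": [0, 0, 0], "hand": 0.074}, {"translation": [0, 0, -0.015], "turn": [0, 0, 0], "hand": 0.074}, {"translation": [0, 0, -0.005], "turn": [0, 0, 0], "hand": 0.074}, {"translation": [0, 0, 0], "turn": [0, 0, 0], "hand": 0.074}])

```text
time: 31.2
ee_pos: [0.5442, -0.0433, 0.0691]
eef_rot: [0.019, 1.0, 0.0, 0.009]
ft_force: [1.6, -0.2, -0.1]
width: 0.0735
```

Emit:
apply_moves(deltas=[{"translation": [0, 0.001, -0.005], "turn": [0.0, 0.01, -0.03], "hand": 0.074}, {"translation": [0, 0, 0], "turn": [0, 0, 0], "hand": 0.04}, {"translation": [0, 0, 0], "turn": [0, 0, 0], "hand": 0.04}, {"translation": [0, 0, 0], "turn": [0, 0, 0], "hand": 0.04}, {"translation": [0, 0, 0], "turn": [0, 0, 0], "hand": 0.04}])

```text
time: 31.7
ee_pos: [0.5457, -0.0422, 0.0665]
eef_rot: [0.036, 0.999, 0.0, 0.005]
ft_force: [0.5, 0.5, -1.6]
width: 0.0572
```

Emit:
apply_moves(deltas=[{"translation": [0, 0, 0.02], "turn": [0, 0, 0], "hand": 0.04}, {"translation": [0, 0, 0.045], "turn": [0, 0, 0], "hand": 0.04}, {"translation": [0, 0, 0.045], "turn": [0, 0, 0], "hand": 0.04}, {"translation": [-0.005, 0.035, 0], "turn": [0, 0, 0], "hand": 0.04}, {"translation": [-0.004, 0.042, 0], "turn": [0, 0, 0], "hand": 0.04}])

```text
time: 32.2
ee_pos: [0.535, 0.0298, 0.1806]
eef_rot: [0.041, 0.999, -0.001, 0.004]
ft_force: [0.3, 0.6, -1.6]
width: 0.0569
```

Emit:
apply_moves(deltas=[{"translation": [-0.004, 0.045, 0], "turn": [0, 0, 0.03], "hand": 0.04}, {"translation": [-0.004, 0.045, 0], "turn": [0, 0, 0.03], "hand": 0.04}, {"translation": [-0.004, 0.045, 0], "turn": [0, 0, 0], "hand": 0.04}, {"translation": [-0.004, 0.045, 0], "turn": [0, 0, 0], "hand": 0.04}, {"translation": [-0.004, 0.045, 0], "turn": [0, 0, 0], "hand": 0.04}])

```text
time: 32.7
ee_pos: [0.5137, 0.2612, 0.1831]
eef_rot: [0.012, 1.0, 0.0, 0.007]
ft_force: [1.0, -0.6, -0.9]
width: 0.0571
```

Emit:
apply_moves(deltas=[{"translation": [0, 0, 0], "turn": [0, 0, 0], "hand": 0.04}, {"translation": [0, 0, 0], "turn": [0, 0, 0], "hand": 0.04}])

```text
time: 32.9
ee_pos: [0.5108, 0.2692, 0.1825]
eef_rot: [0.007, 1.0, 0.001, 0.006]
ft_force: [0.6, -1.1, -1.8]
width: 0.057
```

Emit:
apply_moves(deltas=[{"translation": [0.0, 0.01, -0.03], "turn": [0, 0.01, 0], "hand": 0.04}, {"translation": [0, 0, -0.04], "turn": [0, 0, 0], "hand": 0.04}, {"translation": [0, 0, -0.02], "turn": [0, 0, 0], "hand": 0.04}, {"translation": [0, 0, -0.005], "turn": [0, 0, 0], "hand": 0.04}, {"translation": [0, 0, 0], "turn": [0, 0, 0], "hand": 0.04}])

```text
time: 33.4
ee_pos: [0.5124, 0.2756, 0.0862]
eef_rot: [0.009, 1.0, 0.001, 0.002]
ft_force: [0.5, -0.2, -1.0]
width: 0.057
```

Emit:
apply_moves(deltas=[{"translation": [0, 0, -0.008], "turn": [0, 0, 0], "hand": 0.04}, {"translation": [0, 0, -0.005], "turn": [0, 0, 0], "hand": 0.04}, {"translation": [0, 0, 0], "turn": [0, 0, 0], "hand": 0.04}])

```text
time: 33.7
ee_pos: [0.5143, 0.2753, 0.0753]
eef_rot: [0.01, 1.0, 0.003, 0.004]
ft_force: [0.1, 0.5, -1.7]
width: 0.0566
```

Emit:
apply_moves(deltas=[{"translation": [0, 0, -0.005], "turn": [0, 0, 0], "hand": 0.04}, {"translation": [0, 0, -0.003], "turn": [0, 0, 0], "hand": 0.04}, {"translation": [0, 0, -0.003], "turn": [0, 0, 0], "hand": 0.04}])

```text
time: 34.0
ee_pos: [0.5153, 0.2758, 0.0651]
eef_rot: [0.01, 1.0, 0.003, 0.005]
ft_force: [-0.2, 0.5, -0.9]
width: 0.0569
```

Emit:
apply_moves(deltas=[{"translation": [0, 0, -0.002], "turn": [0, 0, 0], "hand": 0.04}])

```text
time: 34.1
ee_pos: [0.5155, 0.276, 0.0639]
eef_rot: [0.01, 1.0, 0.004, 0.005]
ft_force: [-6.0, -5.0, 20.1]
width: 0.0565
```

Emit:
apply_moves(deltas=[{"translation": [0, 0, 0.001], "turn": [0, 0, 0], "hand": 0.074}, {"translation": [0, 0, 0], "turn": [0, 0, 0], "hand": 0.074}, {"translation": [0, 0, 0.01], "turn": [0, 0, 0], "hand": 0.074}, {"translation": [0, 0, 0.045], "turn": [0, 0, 0], "hand": 0.074}, {"translation": [-0.01, -0.02, 0.045], "turn": [0, 0, 0], "hand": 0.074}])

```text
time: 34.6
ee_pos: [0.5024, 0.2565, 0.1629]
eef_rot: [0.008, 1.0, 0.001, 0.001]
ft_force: [0.6, 1.2, 0.8]
width: 0.0736
```

Emit:
apply_moves(deltas=[{"translation": [-0.013, -0.044, 0], "turn": [0, 0, 0], "hand": 0.074}, {"translation": [-0.013, -0.044, 0], "turn": [0, 0, 0], "hand": 0.074}, {"translation": [-0.013, -0.044, 0], "turn": [0, 0, 0], "hand": 0.074}, {"translation": [-0.013, -0.044, 0], "turn": [0, 0, 0], "hand": 0.074}, {"translation": [-0.008, -0.03, -0.02], "turn": [0, 0, 0], "hand": 0.074}])

```text
time: 35.1
ee_pos: [0.4446, 0.0484, 0.1554]
eef_rot: [0.005, 1.0, 0.006, 0.01]
ft_force: [1.1, 0.4, -0.4]
width: 0.0743
```

Emit:
apply_moves(deltas=[{"translation": [0, 0, -0.03], "turn": [0, 0.01, 0], "hand": 0.074}, {"translation": [0, 0, 0], "turn": [0, 0, 0], "hand": 0.074}])

```text
time: 35.3
ee_pos: [0.4432, 0.0437, 0.1253]
eef_rot: [0.009, 1.0, 0.007, 0.006]
ft_force: [-0.8, -0.7, 0.2]
width: 0.0741
```

```bash
python3 wc.py w16 r
```

```text
[0.4432 0.0437 0.1253] [0.009 1.    0.007 0.006]
tcp at rim height [[316.76956298 220.54966329]]
box x 459 640 y 114 253 area 15137
box x 284 367 y 168 257 area 5670
```

Emit:
apply_moves(deltas=[{"translation": [0, 0.006, -0.015], "turn": [-0.01, 0, 0], "hand": 0.074}, {"translation": [0, 0, -0.025], "turn": [0, 0, 0], "hand": 0.074}, {"translation": [0, 0, -0.015], "turn": [0, 0, 0], "hand": 0.074}, {"translation": [0, 0, -0.005], "turn": [0, 0, 0], "hand": 0.074}, {"translation": [0, 0, 0], "turn": [0, 0, 0], "hand": 0.074}])

```text
time: 35.85
ee_pos: [0.4499, 0.0545, 0.0737]
eef_rot: [0.007, 1.0, 0.004, 0.012]
ft_force: [-0.0, 0.5, 0.5]
width: 0.0741
```

Emit:
apply_moves(deltas=[{"translation": [-0.005, -0.005, -0.006], "turn": [-0.005, 0.015, 0], "hand": 0.074}, {"translation": [0, 0, -0.003], "turn": [0, 0, 0], "hand": 0.074}, {"translation": [0, 0, 0], "turn": [0, 0, 0], "hand": 0.04}, {"translation": [0, 0, 0], "turn": [0, 0, 0], "hand": 0.04}, {"translation": [0, 0, 0], "turn": [0, 0, 0], "hand": 0.04}])

```text
time: 36.35
ee_pos: [0.4466, 0.05, 0.0673]
eef_rot: [0.006, 1.0, 0.002, 0.006]
ft_force: [0.4, -1.2, 0.4]
width: 0.0575
```

Emit:
apply_moves(deltas=[{"translation": [0, 0, 0], "turn": [0, 0, 0], "hand": 0.04}, {"translation": [0, 0, 0.015], "turn": [0, 0, 0], "hand": 0.04}, {"translation": [0, 0, 0.045], "turn": [0, 0, 0], "hand": 0.04}, {"translation": [0, 0, 0.045], "turn": [0, 0, 0], "hand": 0.04}, {"translation": [0, 0.03, 0], "turn": [0, 0, 0], "hand": 0.04}])

```text
time: 36.85
ee_pos: [0.4448, 0.0766, 0.1752]
eef_rot: [0.009, 1.0, 0.0, 0.004]
ft_force: [0.9, 0.7, -1.7]
width: 0.0553
```

Emit:
apply_moves(deltas=[{"translation": [-0.002, 0.04, 0], "turn": [0, 0, 0], "hand": 0.04}, {"translation": [-0.002, 0.04, 0], "turn": [0, 0, 0], "hand": 0.04}, {"translation": [-0.002, 0.04, 0], "turn": [0, 0, 0], "hand": 0.04}, {"translation": [-0.002, 0.025, 0], "turn": [0, 0, 0], "hand": 0.04}, {"translation": [0, 0, 0], "turn": [0, 0, 0], "hand": 0.04}])

```text
time: 37.35
ee_pos: [0.4356, 0.2304, 0.1774]
eef_rot: [0.009, 1.0, 0.002, 0.006]
ft_force: [-0.1, -0.4, -2.2]
width: 0.0554
```

Emit:
apply_moves(deltas=[{"translation": [0, 0, -0.03], "turn": [0, 0.01, 0], "hand": 0.04}, {"translation": [0, 0, -0.035], "turn": [0, 0, 0], "hand": 0.04}, {"translation": [0, 0, -0.02], "turn": [0, 0, 0], "hand": 0.04}, {"translation": [0, 0, 0], "turn": [0, 0, 0], "hand": 0.04}])

```text
time: 37.75
ee_pos: [0.4357, 0.2294, 0.0904]
eef_rot: [0.008, 1.0, 0.003, 0.001]
ft_force: [-0.2, -1.1, -2.3]
width: 0.0556
```

Emit:
apply_moves(deltas=[{"translation": [0, 0.002, -0.012], "turn": [0, 0, 0], "hand": 0.04}, {"translation": [0, 0, -0.006], "turn": [0, 0, 0], "hand": 0.04}, {"translation": [0, 0, -0.003], "turn": [0, 0, 0], "hand": 0.04}, {"translation": [0, 0, 0], "turn": [0, 0, 0], "hand": 0.04}])

```text
time: 38.15
ee_pos: [0.4372, 0.2311, 0.0703]
eef_rot: [0.009, 1.0, 0.003, 0.002]
ft_force: [-0.3, -0.7, -1.5]
width: 0.0556
```

Emit:
apply_moves(deltas=[{"translation": [0, 0, -0.003], "turn": [0, 0, 0], "hand": 0.04}, {"translation": [0, 0, -0.002], "turn": [0, 0, 0], "hand": 0.04}])

```text
time: 38.35
ee_pos: [0.438, 0.2315, 0.0662]
eef_rot: [0.009, 1.0, 0.004, 0.003]
ft_force: [-0.1, 0.7, -1.2]
width: 0.0553
```

Emit:
apply_moves(deltas=[{"translation": [0, 0, -0.002], "turn": [0, 0, 0], "hand": 0.04}, {"translation": [0, 0, -0.002], "turn": [0, 0, 0], "hand": 0.04}])

```text
time: 38.55
ee_pos: [0.4387, 0.2316, 0.064]
eef_rot: [0.009, 1.0, 0.004, 0.004]
ft_force: [-4.8, -2.7, 18.6]
width: 0.0555
```

Emit:
apply_moves(deltas=[{"translation": [0, 0, 0.001], "turn": [0, 0, 0], "hand": 0.074}, {"translation": [0, 0, 0], "turn": [0, 0, 0], "hand": 0.074}, {"translation": [0, 0, 0.01], "turn": [0, 0, 0], "hand": 0.074}, {"translation": [0, 0, 0.045], "turn": [0, 0, 0], "hand": 0.074}, {"translation": [0.01, -0.02, 0.045], "turn": [0, 0, 0], "hand": 0.074}])

```text
time: 39.05
ee_pos: [0.4449, 0.2121, 0.1643]
eef_rot: [0.007, 1.0, 0.002, 0.0]
ft_force: [2.3, 1.6, 0.4]
width: 0.0734
```

Emit:
apply_moves(deltas=[{"translation": [0.034, -0.032, 0], "turn": [0, 0, 0], "hand": 0.074}, {"translation": [0.034, -0.032, 0], "turn": [0, 0, 0], "hand": 0.074}, {"translation": [0.034, -0.032, 0], "turn": [0, 0, 0], "hand": 0.074}, {"translation": [0.034, -0.032, 0], "turn": [0, 0, 0], "hand": 0.074}, {"translation": [0.034, -0.032, -0.02], "turn": [0, 0, 0], "hand": 0.074}])

```text
time: 39.55
ee_pos: [0.6217, 0.0532, 0.1602]
eef_rot: [0.001, 1.0, 0.007, 0.01]
ft_force: [0.8, 0.9, 0.5]
width: 0.074
```

Emit:
apply_moves(deltas=[{"translation": [0, 0, -0.025], "turn": [0, 0.01, 0], "hand": 0.074}, {"translation": [0, 0, 0], "turn": [0, 0, 0], "hand": 0.074}])

```text
time: 39.75
ee_pos: [0.6241, 0.046, 0.1334]
eef_rot: [0.005, 1.0, 0.005, 0.004]
ft_force: [0.3, 1.1, -0.6]
width: 0.0736
```

```bash
python3 wc.py w17 r
```

```text
[0.6241 0.046  0.1334] [0.005 1.    0.005 0.004]
tcp at rim height [[316.93859525 216.42322514]]
box x 459 640 y 0 151 area 18039
box x 252 310 y 204 257 area 2553
```

View pics/w17.png

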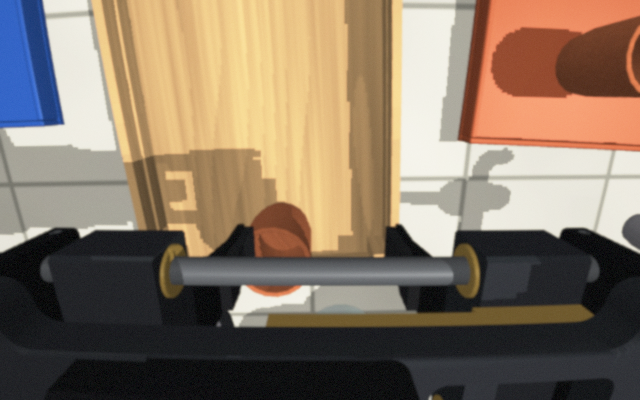

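Run:
```python
from h import *
c=calibration('wrist')
print(atz(c,275,296.5,.079),atz(c,275,262,.079),atz(c,280,204,.007))
s=readout.read_state();print(s['ee_pos'])
```

```text
[0.69051439 0.01267429 0.079     ] [0.66112409 0.01428162 0.079     ] [0.63990118 0.01103869 0.007     ]
[0.62505482 0.04550895 0.1355786 ]
```

Emit:
apply_moves(deltas=[{"translation": [-0.03, 0, 0.045], "turn": [0, 0, 0], "hand": 0.074}, {"translation": [-0.045, 0.02, 0.02], "turn": [0, 0, 0], "hand": 0.074}, {"translation": [-0.045, 0.02, 0], "turn": [0, 0, 0], "hand": 0.074}, {"translation": [0, 0, 0], "turn": [0, 0, 0], "hand": 0.074}])

```text
time: 40.2
ee_pos: [0.505, 0.0873, 0.2011]
eef_rot: [0.004, 1.0, 0.005, 0.006]
ft_force: [0.8, -0.1, 0.1]
width: 0.074
```

Run:
```python
from h import *
b,c=snap('top','t18'); cv2.imwrite('pics/t18c.png',cv2.resize(b[140:310,140:490],None,fx=2.28,fy=2.28,interpolation=cv2.INTER_CUBIC)[:,:,::-1])
```

```text
(no output)
```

View pics/t18c.png

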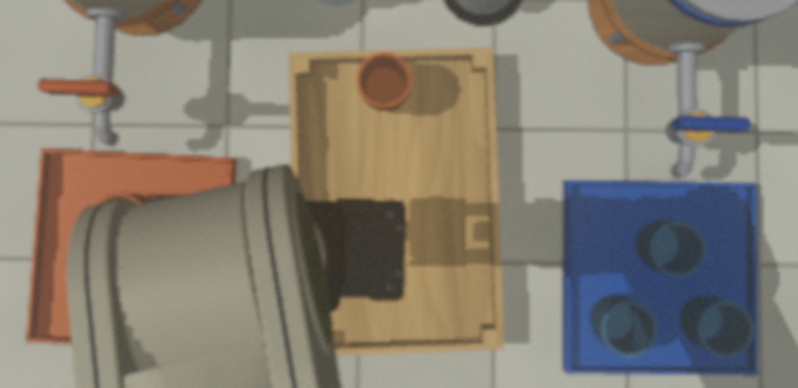

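Run:
```python
from h import *
c=calibration('top'); print(atz(c,140+384/2.28,140+82/2.28,.079))
b=cv2.imread('pics/t18.png')[:,:,::-1].astype(int); m=((b[:,:,0]>1.5*b[:,:,1])).astype(np.uint8); m[:155]=0;m[200:]=0;m[:,:285]=0;m[:,335:]=0
p=np.argwhere(m); print(p.min(0),p.max(0)); (y0,x0),(y1,x1)=p.min(0),p.max(0); print(atz(c,(x0+x1)/2,(y0+y1)/2,.079))
```

```text
[0.65622343 0.01285735 0.079     ]
[164 298] [186 319]
[0.65845775 0.01270277 0.079     ]
```

Emit:
apply_moves(deltas=[{"translation": [0.04, -0.02, 0], "turn": [0, 0, 0], "hand": 0.074}, {"translation": [0.04, -0.02, 0], "turn": [0, 0, 0], "hand": 0.074}, {"translation": [0.04, -0.02, -0.02], "turn": [0, 0, 0], "hand": 0.074}, {"translation": [0.015, -0.01, -0.03], "turn": [0, 0.01, 0], "hand": 0.074}, {"translation": [0, 0, 0], "turn": [0, 0, 0], "hand": 0.074}])

```text
time: 40.75
ee_pos: [0.6506, 0.0169, 0.1593]
eef_rot: [-0.0, 1.0, 0.007, 0.009]
ft_force: [-1.5, 0.9, -0.9]
width: 0.0743
```

Emit:
apply_moves(deltas=[{"translation": [0.003, -0.003, -0.025], "turn": [-0.01, 0.01, 0], "hand": 0.074}, {"translation": [0, 0, -0.02], "turn": [0, 0, 0], "hand": 0.074}, {"translation": [0, 0, 0], "turn": [0, 0, 0], "hand": 0.074}])

```text
time: 41.05
ee_pos: [0.6565, 0.014, 0.1176]
eef_rot: [-0.001, 1.0, 0.002, 0.007]
ft_force: [-0.5, -0.2, -0.3]
width: 0.0738
```

```bash
python3 wc.py w19 r
```

```text
[0.6565 0.014  0.1176] [-0.001  1.     0.002  0.007]
tcp at rim height [[317.40318492 224.6004401 ]]
box x 511 640 y 0 115 area 8477
box x 274 359 y 172 257 area 5680
```

Emit:
apply_moves(deltas=[{"translation": [-0.003, 0, -0.015], "turn": [0, 0.01, 0], "hand": 0.074}, {"translation": [0, 0, -0.025], "turn": [0, 0, 0], "hand": 0.074}, {"translation": [0, 0, -0.01], "turn": [0, 0, 0], "hand": 0.074}, {"translation": [0, 0, 0], "turn": [0, 0, 0], "hand": 0.074}])

```text
time: 41.5
ee_pos: [0.6564, 0.0157, 0.0733]
eef_rot: [-0.002, 1.0, 0.003, 0.006]
ft_force: [-0.6, 0.5, -0.0]
width: 0.0736
```

Emit:
apply_moves(deltas=[{"translation": [0, -0.001, -0.008], "turn": [0, 0, 0], "hand": 0.074}, {"translation": [0, 0, 0], "turn": [0, 0, 0], "hand": 0.04}, {"translation": [0, 0, 0], "turn": [0, 0, 0], "hand": 0.04}, {"translation": [0, 0, 0], "turn": [0, 0, 0], "hand": 0.04}, {"translation": [0, 0, 0], "turn": [0, 0, 0], "hand": 0.04}])

```text
time: 42.0
ee_pos: [0.6578, 0.0145, 0.0679]
eef_rot: [-0.002, 1.0, 0.003, 0.008]
ft_force: [-0.4, -0.8, -1.1]
width: 0.0571
```

Emit:
apply_moves(deltas=[{"translation": [-0.002, 0, 0.015], "turn": [0, 0, 0], "hand": 0.04}, {"translation": [0, 0, 0.045], "turn": [0, 0, 0], "hand": 0.04}, {"translation": [0, 0, 0.045], "turn": [0, 0, 0], "hand": 0.04}, {"translation": [-0.035, 0.02, 0], "turn": [0, 0, 0], "hand": 0.04}, {"translation": [-0.035, 0.035, 0], "turn": [0, 0, 0], "hand": 0.04}])

```text
time: 42.5
ee_pos: [0.5858, 0.0643, 0.1804]
eef_rot: [0.003, 1.0, 0.002, 0.009]
ft_force: [0.6, 0.6, -1.6]
width: 0.0568
```

Emit:
apply_moves(deltas=[{"translation": [-0.024, 0.037, 0], "turn": [0, 0, 0], "hand": 0.04}, {"translation": [-0.024, 0.038, 0], "turn": [0, 0, 0], "hand": 0.04}, {"translation": [-0.024, 0.038, 0], "turn": [0, 0, 0], "hand": 0.04}, {"translation": [-0.024, 0.038, 0], "turn": [0, 0, 0], "hand": 0.04}, {"translation": [-0.02, 0.038, 0], "turn": [0, 0, 0], "hand": 0.04}])

```text
time: 43.0
ee_pos: [0.4641, 0.2574, 0.1889]
eef_rot: [0.006, 1.0, 0.004, 0.014]
ft_force: [0.8, 0.6, -1.0]
width: 0.057
```

Emit:
apply_moves(deltas=[{"translation": [-0.018, 0.035, 0], "turn": [0, 0, 0], "hand": 0.04}, {"translation": [-0.01, 0.025, 0], "turn": [0, 0, 0], "hand": 0.04}, {"translation": [0, 0, 0], "turn": [0, 0, 0], "hand": 0.04}])

```text
time: 43.3
ee_pos: [0.4303, 0.3256, 0.193]
eef_rot: [0.001, 1.0, 0.006, 0.014]
ft_force: [-0.2, 0.2, -2.1]
width: 0.0575
```

Emit:
apply_moves(deltas=[{"translation": [0.003, 0.002, -0.035], "turn": [-0.01, 0.025, 0], "hand": 0.04}, {"translation": [0, 0, -0.04], "turn": [0, 0, 0], "hand": 0.04}, {"translation": [0, 0, -0.025], "turn": [0, 0, 0], "hand": 0.04}, {"translation": [0, 0, 0], "turn": [0, 0, 0], "hand": 0.04}])

```text
time: 43.7
ee_pos: [0.435, 0.3278, 0.0959]
eef_rot: [0.001, 1.0, 0.004, 0.005]
ft_force: [-1.0, -0.7, -1.6]
width: 0.0568
```

Emit:
apply_moves(deltas=[{"translation": [0, 0, -0.012], "turn": [0, 0, 0], "hand": 0.04}, {"translation": [0, 0, -0.004], "turn": [0, 0, 0], "hand": 0.04}, {"translation": [0, 0, 0], "turn": [0, 0, 0], "hand": 0.04}])

```text
time: 44.0
ee_pos: [0.4371, 0.3277, 0.0828]
eef_rot: [0.002, 1.0, 0.005, 0.006]
ft_force: [-0.5, 0.1, -1.3]
width: 0.0567
```

Emit:
apply_moves(deltas=[{"translation": [0, 0, -0.01], "turn": [0, 0, 0], "hand": 0.04}, {"translation": [0, 0, -0.004], "turn": [0, 0, 0], "hand": 0.04}, {"translation": [0, 0, -0.003], "turn": [0, 0, 0], "hand": 0.04}])

```text
time: 44.3
ee_pos: [0.4384, 0.3286, 0.067]
eef_rot: [0.002, 1.0, 0.006, 0.008]
ft_force: [-0.6, -0.2, -2.0]
width: 0.0569
```

Emit:
apply_moves(deltas=[{"translation": [0, 0, -0.003], "turn": [0, 0, 0], "hand": 0.04}])

```text
time: 44.4
ee_pos: [0.4389, 0.3282, 0.0644]
eef_rot: [0.002, 1.0, 0.006, 0.008]
ft_force: [-3.5, -6.7, 18.6]
width: 0.0574
```

Release, lift, and retreat toward the basket for a final look.

Emit:
apply_moves(deltas=[{"translation": [0, 0, 0.001], "turn": [0, 0, 0], "hand": 0.074}, {"translation": [0, 0, 0], "turn": [0, 0, 0], "hand": 0.074}, {"translation": [0, 0, 0.01], "turn": [0, 0, 0], "hand": 0.074}, {"translation": [0, 0, 0.045], "turn": [0, 0, 0], "hand": 0.074}, {"translation": [0, -0.02, 0.045], "turn": [0, 0, 0], "hand": 0.074}])

```text
time: 44.9
ee_pos: [0.4356, 0.3081, 0.1639]
eef_rot: [0.0, 1.0, 0.003, 0.005]
ft_force: [0.7, 0.5, 0.5]
width: 0.0738
```

Emit:
apply_moves(deltas=[{"translation": [0.01, -0.047, 0.02], "turn": [0, 0, 0], "hand": 0.074}, {"translation": [0.01, -0.047, 0.02], "turn": [0, 0, 0], "hand": 0.074}, {"translation": [0.01, -0.047, 0.02], "turn": [0, 0, 0], "hand": 0.074}, {"translation": [0.01, -0.047, 0], "turn": [0, 0, 0], "hand": 0.074}, {"translation": [0.01, -0.047, 0], "turn": [0, 0, 0], "hand": 0.074}])

```text
time: 45.4
ee_pos: [0.4863, 0.0766, 0.2359]
eef_rot: [-0.005, 1.0, 0.009, 0.012]
ft_force: [1.8, 1.6, -0.5]
width: 0.0741
```

Emit:
apply_moves(deltas=[{"translation": [0.005, -0.04, 0], "turn": [0, 0, 0], "hand": 0.074}, {"translation": [0.005, -0.02, 0], "turn": [0, 0, 0], "hand": 0.074}, {"translation": [0, 0, 0], "turn": [0, 0, 0], "hand": 0.074}])

```text
time: 45.7
ee_pos: [0.4974, 0.0065, 0.2398]
eef_rot: [0.0, 1.0, 0.009, 0.015]
ft_force: [-0.0, 1.0, -0.2]
width: 0.0741
```

Run:
```python
from h import *
s=readout.read_state(); print(s['time'],s['ee_pos'])
b,c=snap('top','t20'); snap('scene','s20')
cv2.imwrite('pics/t20c.png',cv2.resize(b[80:310,120:490],None,fx=2.16,fy=2.16,interpolation=cv2.INTER_CUBIC)[:,:,::-1])
```

```text
45.7 [0.49737854 0.00648223 0.23979064]
```

View pics/t20c.png

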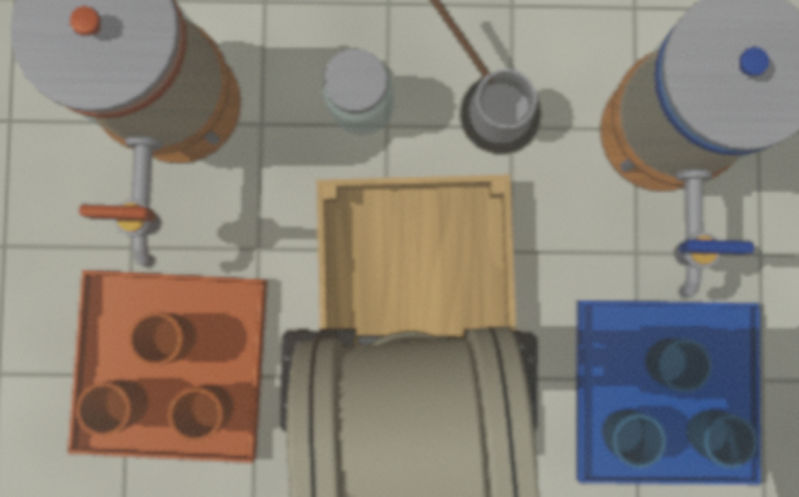

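View pics/s20.png

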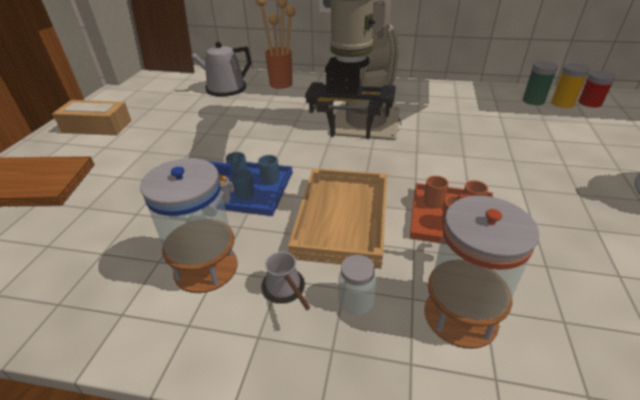

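```bash
python3 -c "
from bench import order; print(order.close_job())"
```

```text
the job is handed in; nothing more can be done
None
```

Both taps are tight and closed, all six cups stand upright in the tray of their own colour, and I handed the job in at about 46 s. The hand-in gave no verdict.

- **Taps:** I turned each plug clockwise while pressing it in. Pressing and rocking them again moved them no further. With nothing holding them, a closed-finger touch put both wing tops at about 192 mm, which is the fully home height. In the last top picture both wings lie across their pipes; the red one looks a few degrees past square, within the limit.
- **Off the suggested method:** I gripped the wings by their ends instead of across their thickness. The gripper's body would have hit the tank at the closed position. The blue wing was first swung most of the way round with closed fingers while still loose, then pressed home.
- **Cups:** There were three blue and three red. Each was lowered until it touched the tray floor, then released. One red cup had been knocked a few centimetres across the basket, so I found it again before picking it up.
- **Last checks:** The top and scene pictures show the basket empty and the gripper clear of everything. The cezve, coaster and sugar jar look as they did at the start. I judged uprightness and positions from the pictures and did not measure them. No check failed or disagreed.

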